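# Put the washed dicer kit and its scrapers away

## Robot

A 7-joint arm with a two-finger parallel gripper is mounted at the origin on the work surface. World frame = base frame: x ahead of the robot, y to its left, z up, the work surface at z = 0. Lengths are in m, angles in rad, forces in N, time in s.
With the tool pointing down it reaches from about 0.4 to 0.85 m from the base axis. Payload 4.5 kg.
Tool frame: the origin (TCP) lies midway between the tips of the shut fingers; the grasp point (between the pads) lies 19 mm behind it; y points along the fingers, z is the direction in which the jaws open and shut, and the axes are right-handed (so a half turn about y gives the same grasp; the last joint's range is limited). The gripper opens to 88 mm and grips with 3 to 60 N. Pads are 18 mm wide; open, the fingers measure 123 mm over their backs; the gripper's body (75 mm by 187 mm) begins 45 mm behind the grasp point.
Start: joints at [1.245, 0.689, -0.195, 1.565, 0.157, 0.902, -0.215], TCP at [0.22, -0.585, 0.239] pointing down, gripper open.
Joint ranges: [-3.01, 3.01], [-0.46, 2.08], [-1.47, 1.51], [0.13, 2.56], [-1, 4.14], [0.04, 2.09], [-2.66, 2.66]. Speed limits (rad/s): [2.57, 2.57, 3.14, 3.14, 3.14, 3.14, 3.14].

## Interface

Orientations are given as a unit quaternion [x, y, z, w].
In Python, from plant import r, snapshot, get_calibration, job, boxes_of gives the robot as it stands. The module is installed in compiled form; this text tells all that it offers.
- The arm moves only by the shell command python3 -m handwheel 'ROWS' [OPENING] [FORCE]. ROWS is JSON, a list that holds one entry, the list of rows, each a list of 6 numbers: the shift along the tool's x, y, z as a fraction of full scale, then the turn, a rotation vector about the tool's x, y, z as a fraction of full scale. In form: [[[x, y, z, wx, wy, wz], ...]]. A call has 1 to 12 rows; each row is the pose to reach, as a shift and turn from the pose commanded when the call began, along the tool's axes at that moment, turning the shorter way round; what a row does not reach only later rows make up. Full scale, the value 1, is 100 cm for a shift and 180 degrees for a turn. A row lasts 1/12 s, in which the tool goes at most 41.7 mm and 7.16 degrees, less where a joint would pass 70% of its speed; a pose out of reach is approached as far as the arm can. A call with a number of a shift or a turn outside -1 to 1 is refused whole. A call with a gripper value outside its range is refused whole. OPENING is the opening, from -1 (shut) to 1 (fully open), set as the call begins (- or left out, the last holds). The fingers move at their own pace and stop on an object; FORCE is the grip in N (left out, the last holds). Time passes only in rows, so rows that repeat a pose let the fingers close. It gives the time, the measured TCP pose, the force and the opening at its end, in the units of the state.
- r.get_state(): the state, without advancing time (a new reading comes with each control period).
- snapshot(name): name is "side" or "top" or "wrist"; returns the picture (384x512x3 uint8, red, green, blue); there is no depth.
- get_calibration(name): a dict with "fx", "fy", "cx", "cy" (pixels), "T" (4x4, takes a point from camera to world coordinates). Camera axes: x right, y down, z forward; pixel columns grow to the right and rows downward; lengths in m; the calibration is good to about 2 mm. A picture is of the moment at which its call begins: read the wrist's pose just before it. get_calibration takes no time and is no camera call; for the wrist camera it gives the pose at the moment of the call.
- job.finish_job(): hands the job in, once; it reports no verdict.
Trained networks look in the newest picture that a camera, given by its name, has taken for a name from the list of things; names that differ only in an ending like _2 or _b are one class to them, and where a whole thing is asked for, a point or a joint stands for the part that bears it (a point fixed in the world has none). Each returns a list of dicts, best first, with "confidence" (0 to 1); they miss things now and then, are a little off and sometimes report something else, mostly with a low value. They report only what shows in the picture. A call takes as long as a camera call. They do not tell look-alikes from the thing itself.
- boxes_of(thing, camera): "bbox" ([left, top, right, bottom] in pixels, round what is visible of it).
The state is a dict: "clock": time; "q": joint angles; "qd": joint speeds; "joint_torque": joint torques, N m; "tool_pos": TCP position; "eef_rot": TCP orientation; "contact_force": force on the tool from outside, world axes, zero at the start; "moment": the same for the moment, N m; "opening": opening from 0.0 (shut) to 1.0 (fully open).
Only numpy, scipy, OpenCV 4.12 (cv2) and the standard library are available. Lean on these libraries where they do the work, as an engineer would, in place of code of your own. Each camera call takes 0.05 s, during which the arm holds its last target. There are 200 camera calls.

## Task

Put the washed dicer kit away in its storage stand: set the cutter frame flat in the pocket, then every spacer there is on top of it, then the cover, all squarely stacked. Move each scraper from the steriliser, where only its handle shows, to a lane of the holder, handle first and pushed all the way in so that stem and blade stay outside to air (on the way it will have to be laid down and taken by the steel stem); leave everything else on the table where it is.

Things in the scene. Friction and masses are not known exactly. Their poses are not given: they have to be found in the camera images.
- dock: Blade steriliser: a low fixed steel hood on the table, 118 mm deep (x), 178 mm wide (y), 56 mm high, without a floor. Origin under its centre; its two bays (centres at y = +43 and -43 mm, 76 mm wide, 50 mm high, 112 mm deep) open at its local -x face (x = -59 mm). A scraper in a bay lies on the table with blade and steel stem hidden inside and only the handle sticking out towards local -x; it is drawn out straight along local -x, at least 115 mm, before it can be lifted.
- holder: Scraper holder: a low fixed aluminium block on the table, 106 mm deep (x from -56 to +50 mm), 160 mm wide (y), 46 mm high, origin under its middle. Two straight lanes run into its local -x face, at y = +45 and -45 mm; each is 42 mm wide, 40 mm high, 98 mm deep to the back wall (at x = +42 mm), roofed, with the table top as its floor.
- lane_a (a point): Centre of the mouth of one lane of the holder, 14 mm above the table; axes as the holder's, x points straight into the lane.
- lane_b (a point): The same for the other lane (90 mm from the first, towards the holder's -y).
- pocket (a point): Centre of the pocket floor of the fixed steel storage stand, 6 mm above the table. The pocket is 108 mm long (x) and 60 mm wide (y), bounded by end walls and 18 mm long corner returns (6 mm thick) that rise 70 mm above the pocket floor; between the returns both long sides are open over 72 mm, for fingers. Base plate 150 x 100 x 6 mm.
- cutter_mid (a point): Cutter frame: white frame 24 mm high with a grid of steel blades in it. It measures 100 mm along its x and 52 mm across (its y; grip it across this from above). Origin: its centre, 12 mm above its underside.
- spacer1_mid (a point): A spacer: plain white open frame, 12 mm high, 11 mm walls; one to three are there (None if absent), all alike. It measures 100 mm along its x and 52 mm across (its y; grip it across this from above). Origin: its centre, 6 mm above its underside.
- spacer2_mid (a point): A spacer: plain white open frame, 12 mm high, 11 mm walls; one to three are there (None if absent), all alike. It measures 100 mm along its x and 52 mm across (its y; grip it across this from above). Origin: its centre, 6 mm above its underside.
- spacer3_mid (a point): A spacer: plain white open frame, 12 mm high, 11 mm walls; one to three are there (None if absent), all alike. It measures 100 mm along its x and 52 mm across (its y; grip it across this from above). Origin: its centre, 6 mm above its underside.
- cover_mid (a point): Cover: flat white plate 10 mm thick, 100 mm (x) by 52 mm (y), with a raised grip rib on top, 60 mm long (x), 22 mm wide (y), 44 mm high, by which it is gripped. Origin: centre of the rib, 32 mm above the plate's underside.
- scraper1_handle (a point): Griddle scraper, 200 mm long; there are two, both alike, about 0.25 kg. Its x axis points from handle to blade. Black handle 95 long x 30 wide x 28 mm high, then a steel stem 55 long x 16 wide (z 4 to 24 mm above the underside), then a flat blade 50 long x 64 wide x 4 mm thick. Lies flat, on handle and blade. Balances where handle and stem meet. Origin: centre of the handle, 14 mm above its underside, 47.5 mm from each end of the handle.
- scraper1_stem (a point): Centre of that scraper's stem, 75 mm from the handle centre towards the blade, 14 mm above the underside.
- scraper2_handle (a point): Griddle scraper, 200 mm long; there are two, both alike, about 0.25 kg. Its x axis points from handle to blade. Black handle 95 long x 30 wide x 28 mm high, then a steel stem 55 long x 16 wide (z 4 to 24 mm above the underside), then a flat blade 50 long x 64 wide x 4 mm thick. Lies flat, on handle and blade. Balances where handle and stem meet. Origin: centre of the handle, 14 mm above its underside, 47.5 mm from each end of the handle.
- scraper2_stem (a point): Centre of that scraper's stem, 75 mm from the handle centre towards the blade, 14 mm above the underside.
- dip_cup: Bystander, to be left where it is: small steel cup, 56 wide, 45 high (mm). Origin: centre of its underside.
- small_bowl: Bystander, to be left where it is: small white bowl, 90 wide, 40 high (mm). Origin: centre of its underside.
- jug: Bystander, to be left where it is: steel jug, 100 wide, 190 high (mm). Origin: centre of its underside.
- spray_jar: Bystander, to be left where it is: jar, 68 wide, 150 high (mm). Origin: centre of its underside.
- serving_spoon: Bystander, to be left where it is: steel serving spoon, 200 long (mm), lying on the table.
Not all that is in view belongs to the job. What is shaped like the part that bears cover_mid but yellow is not meant. What is shaped like the part that bears scraper2_handle but orange is not meant.

How it is judged:
On the way, in this order (a step that is already met when the one before it is completed fails the run):
1. the cutter frame lies flat in the pocket, released (horizontal distance between cutter_mid and pocket below 0.01 m and z of cutter_mid in the frame of pocket between 0.008 and 0.016 m and angle between cutter_mid's own z axis and vertical below 0.06 rad and angle between the x axis of cutter_mid and the x axis of pocket, either way round below 0.2 rad and linear speed of cutter below 0.02 m/s and contact force between cutter and the fingers below 0.1 N), for 0.2 s.
2. every spacer lies flat on the cutter frame in the pocket, released (horizontal distance between each of spacer1_mid, spacer2_mid, spacer3_mid and pocket below 0.01 m and z of spacer1_mid in the frame of pocket between 0.026 and 0.058 m and angle between each of spacer1_mid, spacer2_mid, spacer3_mid's own z axis and vertical below 0.06 rad and angle between the x axis of each of spacer1_mid, spacer2_mid, spacer3_mid and the x axis of pocket, either way round below 0.2 rad and linear speed of each of spacer1, spacer2, spacer3 below 0.02 m/s and contact force between each of spacer1, spacer2, spacer3 and the fingers below 0.1 N and z of spacer2_mid in the frame of pocket between 0.026 and 0.058 m and z of spacer3_mid in the frame of pocket between 0.026 and 0.058 m), for 0.2 s.
3. the cover lies flat on the topmost spacer, released (horizontal distance between cover_mid and pocket below 0.01 m and z of cover_mid in the frame of pocket between 0.064 and 0.096 m and angle between cover_mid's own z axis and vertical below 0.06 rad and angle between the x axis of cover_mid and the x axis of pocket, either way round below 0.2 rad and linear speed of cover below 0.02 m/s and contact force between cover and the fingers below 0.1 N and (z of cover_mid in the frame of spacer1_mid between 0.034 and 0.043 m or z of cover_mid in the frame of spacer2_mid between 0.034 and 0.043 m or z of cover_mid in the frame of spacer3_mid between 0.034 and 0.043 m)), for 0.2 s.
At the end, for the whole second after the job is handed in: Cutter on the pocket floor, spacers on it, cover on top: each within 10 mm of the pocket centre, 0.06 rad of level and 0.2 rad of square. Each scraper flat in a holder lane, at most 10 mm of handle showing, stem and blade outside. All released and still (all of step 1 and all of step 2 and all of step 3 and x of scraper1_handle in the frame of lane_a between 0.0375 and 0.065 m and y of scraper1_handle in the frame of lane_a between -0.11 and 0.02 m and height (world z) of each of scraper1_handle, scraper2_handle below 0.022 m and angle between each of scraper1_handle, scraper2_handle's own z axis and vertical below 0.1 rad and angle between the x axis of each of scraper1_handle, scraper2_handle and the x axis of lane_a, either way round below 0.25 rad and x of each of scraper1_stem, scraper2_stem in the frame of lane_a below -0.01 m and linear speed of each of scraper1, scraper2 below 0.02 m/s and contact force between each of scraper1, scraper2 and the fingers below 0.1 N and x of scraper2_handle in the frame of lane_a between 0.0375 and 0.065 m and y of scraper2_handle in the frame of lane_a between -0.11 and 0.02 m); the robot touches nothing.
It fails at once if a bystander is moved by more than 4 cm (distance of any of dip_cup, small_bowl, jug, spray_jar, serving_spoon from where it was at the start of the episode above 0.04 m).
Of spacer1, spacer2, spacer3 only 1 to 3 are there at a start; the rules pass over those that are not, and their reading is None.
At some moment in a run one of cutter, spacer1, spacer2, spacer3, cover may be knocked a few centimetres aside while the robot is not near it.
It also fails if it takes over 208 s, if anything falls off the work surface, if the arm or the gripper's body presses on something with over 40 N, if the wrist force passes 120 N, or if a joint passes its speed limit or range.

## Working session

There is one attempt and no reset: what is moved stays moved. The work goes in short steps, Python scripts to look and compute and a shell command to move; the robot and the scene stay as the last step left them, time stands still between calls to the robot, and variables do not carry over. Pictures are saved under pics/ and viewed, about 12 in all and at most 16, crops included, and the job is handed in when it is done.

```bash
mkdir -p pics; ls; python3 - <<'E'
from plant import r, snapshot, get_calibration, boxes_of
import cv2, numpy as np, json
print(r.get_state())
for c in ["top","side"]:
    im=snapshot(c); cv2.imwrite(f"pics/{c}0.png",im[:,:,::-1])
    k=get_calibration(c); print(c,k)
    for t in ["dock","holder","cutter_mid","spacer1_mid","cover_mid","scraper1_handle","dip_cup","small_bowl","jug","spray_jar","serving_spoon"]:
        print(t,[(np.round(b["bbox"]).astype(int).tolist(),round(b["confidence"],2)) for b in boxes_of(t,c)])
E
```

```text
pics
{'clock': 0.0, 'q': array([ 1.24475472,  0.69002795, -0.19449399,  1.56632985,  0.15729601,
        0.90247058, -0.21510608]), 'qd': array([ 0.00142198,  0.00037916,  0.00121452, -0.00202225, -0.00088967,
       -0.00059053,  0.00061288]), 'joint_torque': array([ 6.61374506e-04, -5.27562511e+01, -1.26655418e+00, -1.53426164e+01,
       -5.26280247e-02,  6.29449802e-03,  1.75755767e-04]), 'tool_pos': array([ 0.21980562, -0.58440769,  0.23788585]), 'eef_rot': array([-0.12672154,  0.69632045, -0.69505668,  0.12639503]), 'contact_force': array([ 0.45600749, -0.89024692,  0.12937862]), 'moment': array([0.01748469, 0.01288984, 0.02890158]), 'opening': 1.0032470880439888}
top {'fx': 483.5578251894332, 'fy': 483.5578251894332, 'cx': 255.53302836695894, 'cy': 191.05516512735113, 'T': array([[ 1.27711082e-02, -9.98078982e-01,  6.06237919e-02,
         3.79024961e-01],
       [-9.99918173e-01, -1.27924560e-02,  3.59873343e-05,
         4.82570179e-03],
       [ 7.39608987e-04, -6.06192908e-02, -9.98160686e-01,
         1.61414538e+00],
       [ 0.00000000e+00,  0.00000000e+00,  0.00000000e
[... 908 characters left out ...]
89, -0.69811885, -0.71597805,  0.81733203],
       [ 0.        ,  0.        ,  0.        ,  1.        ]])}
dock [([138, 231, 196, 307], 0.62)]
holder [([283, 114, 330, 146], 0.6), ([142, 194, 169, 219], 0.27)]
cutter_mid [([270, 181, 302, 202], 0.7)]
spacer1_mid [([283, 107, 330, 144], 0.7)]
cover_mid [([238, 110, 262, 129], 0.84), ([234, 166, 266, 186], 0.77)]
scraper1_handle [([189, 276, 230, 290], 0.87), ([323, 85, 348, 130], 0.53)]
dip_cup [([207, 134, 219, 152], 0.63)]
small_bowl [([142, 192, 167, 214], 0.81)]
jug [([204, 301, 260, 383], 0.68), ([139, 191, 169, 217], 0.27)]
spray_jar [([324, 84, 347, 129], 0.63), ([286, 113, 327, 145], 0.29)]
serving_spoon [([112, 318, 191, 363], 0.92)]
```

```bash
python3 - <<'E'
import cv2
im=cv2.imread("pics/top0.png")[80:260,50:450]
cv2.imwrite("pics/top0c.png",cv2.resize(im,None,fx=2,fy=2,interpolation=cv2.INTER_CUBIC))
im=cv2.imread("pics/side0.png")[70:384,90:380]
cv2.imwrite("pics/side0c.png",cv2.resize(im,None,fx=1.9,fy=1.9,interpolation=cv2.INTER_CUBIC))
E
```

```text
(no output)
```

View pics/top0c.png

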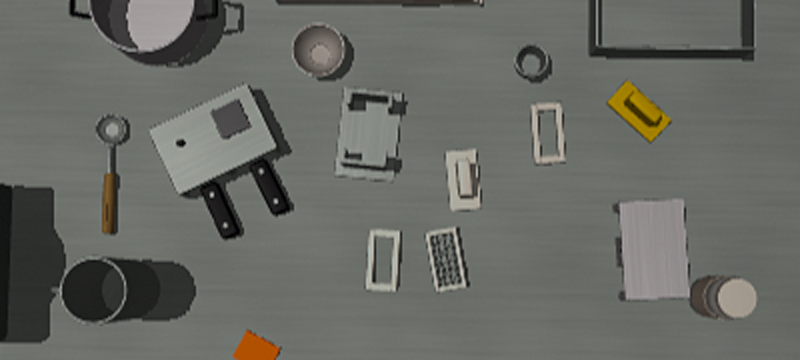

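View pics/side0c.png

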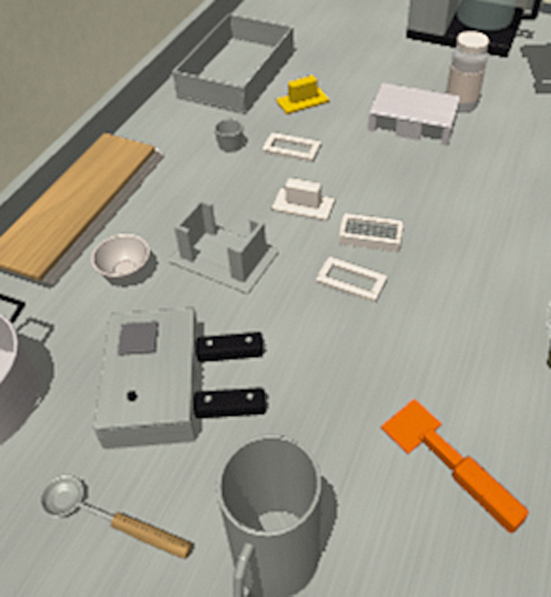

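The top crop (2x, offset 50,80) shows the dock at about crop (213,140), with two black handles at (222,208) and (271,187). The stand is at (370,135), the cutter at (447,258), the spacers at (383,260) and (547,133), and the cover at (463,180). The holder is at (653,250), mouth to the left. Yellow and orange are look-alikes. The side view confirms this and also shows two spacers.

```bash
cat > h.py <<'E'
from plant import r, snapshot, get_calibration, boxes_of, job
import cv2, numpy as np
from scipy.spatial.transform import Rotation as R
def ray(k,uv,z):
    uv=np.atleast_2d(uv).astype(float)
    d=np.c_[(uv[:,0]-k['cx'])/k['fx'],(uv[:,1]-k['cy'])/k['fy'],np.ones(len(uv))]@k['T'][:3,:3].T
    o=k['T'][:3,3]; return (o+d*((z-o[2])/d[:,2])[:,None])
def proj(k,P):
    P=np.atleast_2d(P); c=(P-k['T'][:3,3])@k['T'][:3,:3]
    return np.c_[k['fx']*c[:,0]/c[:,2]+k['cx'],k['fy']*c[:,1]/c[:,2]+k['cy']]
def shot(c,name=None):
    k=get_calibration(c); im=snapshot(c)
    if name: cv2.imwrite(f'pics/{name}.png',im[:,:,::-1])
    return k,im
def blobs(k,im,mask,z,amin=100):
    """outer contours -> world rect at height z: centre, size (long,short), yaw of long axis"""
    out=[]
    for c in cv2.findContours(mask.astype(np.uint8),cv2.RETR_EXTERNAL,cv2.CHAIN_APPROX_NONE)[0]:
        if cv2.contourArea(c)<amin: continue
        w=ray(k,c[:,0],z)[:,:2]
        (cx,cy),(a,b),t=cv2.minAreaRect((w*1000).astype(np.float32))
        if a<b: a,b,t=b,a,t+90
        t=(t+90)%180-90
        px=c[:,0].mean(0)
        out.append((np.round([cx,cy],1),np.round([a,b],1),round(t,1),px.round().astype(int)))
    return out
def white(im):
    h=cv2.cvtColor(im,cv2.COLOR_RGB2HSV); return (h[...,2]>170)&(h[...,1]<60)
def delta(pos,jaw=None,s=None):
    """rows numbers for TCP target pos, fingers straight down, jaw axis world yaw (deg, mod 180)"""
    s=s or r.get_state(); Rm=R.from_quat(s['eef_rot']).as_matrix()
    sh=Rm.T@(np.array(pos)-s['tool_pos'])
    z=Rm[:,2]; cur=np.degrees(np.arctan2(z[1],z[0]))
    if jaw is None: jaw=cur
    jaw=cur+((jaw-cur+90)%180-90)
    zz=np.array([np.cos(np.radians(jaw)),np.sin(np.radians(jaw)),0]); y=np.array([0,0,-1.])
    T=np.c_[np.cross(y,zz),y,zz]
    rv=R.from_matrix(Rm.T@T).as_rotvec()/np.pi
    print('row',np.round(np.r_[sh,rv],4).tolist(),'cur jaw',round(cur,1),'->',round(jaw,1))
E
python3 - <<'E'
from h import *
k=get_calibration('top'); im=cv2.imread('pics/top0.png')[:,:,::-1]
print('pix', im[141,282],im[150,300],im[210,243], im[200,376],im[140,240])
for z in (0.012,):
    for b in blobs(k,im,white(im),z,60): print(z,b)
s=r.get_state(); print(R.from_quat(s['eef_rot']).as_matrix().round(3)); w=get_calibration('wrist'); print({a:np.round(v,3) for a,v in w.items()})
# corners (full px) by eye: dock top, stand base, holder
f=lambda l:[(50+a/2,80+b/2) for a,b in l]
print('dock',ray(k,f([(150,129),(248,85),(276,149),(180,194)]),.056).round(3).tolist())
print('stand',ray(k,f([(344,87),(404,90),(396,181),(335,178)]),.006).round(3).tolist())
print('holder',ray(k,f([(620,200),(685,199),(688,298),(626,300)]),.046).round(3).tolist())
print('handles',ray(k,f([(208,190),(230,237),(260,167),(281,214)]),.028).round(3).tolist())
m=shot('wrist','w0')
E
```

```text
pix [107 111 105] [108 112 106] [104 109 103] [148 142 143] [133 137 132]
0.012 (array([549.5, -79.6]), array([93.5, 48.9]), 6.0, array([280, 170]))
[[-0.936  0.     0.352]
 [-0.352 -0.    -0.936]
 [-0.    -1.     0.   ]]
{'fx': np.float64(287.899), 'fy': np.float64(287.899), 'cx': np.float64(259.704), 'cy': np.float64(190.725), 'T': array([[ 0.353, -0.9  , -0.256,  0.287],
       [-0.936, -0.34 , -0.096, -0.56 ],
       [-0.   ,  0.273, -0.962,  0.385],
       [ 0.   ,  0.   ,  0.   ,  1.   ]])}
dock [[0.62, 0.431, 0.056], [0.694, 0.273, 0.056], [0.59, 0.225, 0.056], [0.514, 0.379, 0.056]]
stand [[0.703, 0.12, 0.006], [0.699, 0.02, 0.006], [0.545, 0.031, 0.006], [0.549, 0.133, 0.006]]
holder [[0.515, -0.335, 0.046], [0.518, -0.44, 0.046], [0.357, -0.444, 0.046], [0.353, -0.344, 0.046]]
handles [[0.524, 0.34, 0.028], [0.447, 0.302, 0.028], [0.563, 0.255, 0.028], [0.486, 0.219, 0.028]]
```

View pics/w0.png

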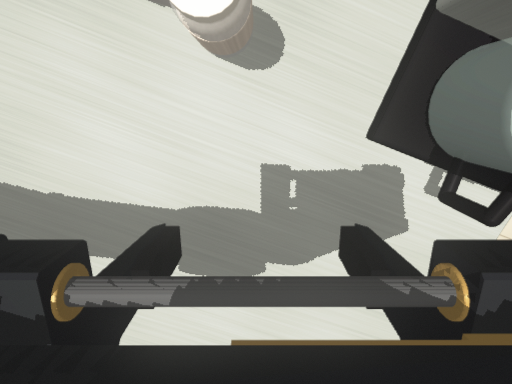

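The wrist view shows only the jar at (215,20) and a kettle at the right. There is no hidden spacer near the start, so I'm moving over the work area.

```bash
python3 -m handwheel '[[[-0.386,-0.1,-0.373,0,0.137,0],[-0.386,-0.1,-0.373,0,0.137,0],[-0.386,-0.1,-0.373,0,0.137,0],[-0.386,-0.1,-0.373,0,0.137,0],[-0.386,-0.1,-0.373,0,0.137,0],[-0.386,-0.1,-0.373,0,0.137,0],[-0.386,-0.1,-0.373,0,0.137,0],[-0.386,-0.1,-0.373,0,0.137,0],[-0.386,-0.1,-0.373,0,0.137,0],[-0.386,-0.1,-0.373,0,0.137,0],[-0.386,-0.1,-0.373,0,0.137,0],[-0.386,-0.1,-0.373,0,0.137,0]]]' 1 60
python3 - <<'E'
from h import *
k=get_calibration('top'); im=cv2.imread('pics/top0.png')[:,:,::-1]
h=cv2.cvtColor(im,cv2.COLOR_RGB2HSV)
for p in [(60+0,0)]: pass
for thr in (140,160):
    m=(h[...,2]>thr)&(h[...,1]<70)&(h[...,0]<30)
    print(thr)
    for b in blobs(k,im,m,.012,60): print(b)
m=shot('wrist','w1')
delta([0.45,-0.1,0.34],86)
E
```

```text
clock: 2.25
tool_pos: [0.4311, -0.1389, 0.331]
eef_rot: [-0.025, -0.707, 0.707, 0.025]
contact_force: [0.5, -1.0, 0.2]
opening: 0.998
140
(array([ 357.7, -533.6]), array([59.6, 59.5]), -0.4, array([418, 229]))
(array([549.3, -79.4]), array([99.9, 49.9]), 6.0, array([281, 170]))
(array([ 629.2, -220.3]), array([97.9, 49.7]), 4.6, array([324, 146]))
(array([812.9, 440.3]), array([99.4, 64.3]), -56.2, array([127,  93]))
(array([849.6, 426.4]), array([92.3, 49.8]), 73.9, array([133,  80]))
160
(array([ 359. , -534.2]), array([58.8, 56.5]), 64.0, array([418, 229]))
(array([549.6, -79.4]), array([94.4, 49.2]), 6.0, array([281, 170]))
(array([812.2, 439.4]), array([98.8, 62.2]), -56.2, array([126,  92]))
row [-0.0119, -0.0073, -0.0302, 0.0018, 0.0042, -0.0022] cur jaw -93.3 -> -94.0
```

View pics/w1.png

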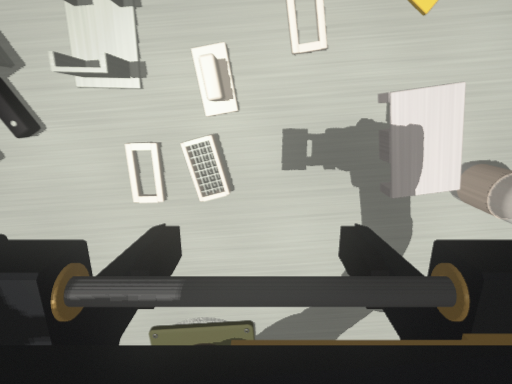

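The wrist view shows the cutter at (205,168), one spacer at (145,172), the cover at (213,78), the second spacer at (307,25), the stand at top left and the holder at (428,140).

```bash
cat >> h.py <<'E'
def white(im,thr=170):
    im=im.astype(int); m=(im[...,0]-im[...,1]>=1)&(im[...,0]-im[...,2]<45)&(im[...,2]>thr)
    m=m.astype(np.uint8)
    return cv2.morphologyEx(m,cv2.MORPH_OPEN,np.ones((2,2)))
E
python3 - <<'E'
from h import *
k=get_calibration('wrist'); im=cv2.imread('pics/w1.png')[:,:,::-1]
print(im[150,130],im[160,187],im[100,300],im[70,205], im[52,110])
for b in blobs(k,im,white(im),.012,300): print(b)
m=cv2.cvtColor(white(im)*255,cv2.COLOR_GRAY2BGR)
cv2.imwrite('pics/m1.png',np.hstack([im[:220,:,::-1],m[:220]])[:, :])
E
```

```text
[250 249 243] [250 249 242] [197 199 187] [251 251 246] [227 229 220]
(array([416.4,  64.2]), array([101.2,  53. ]), -1.7, array([145, 175]))
(array([417.1, -37.8]), array([104.1,  54.5]), 11.9, array([207, 172]))
(array([ 441.2, -397.7]), array([173. , 114.2]), 4.8, array([434, 134]))
(array([563.6, -69.7]), array([83.7, 44.7]), 6.4, array([219,  70]))
(array([ 623. , -207.7]), array([71.8, 54.6]), 5.0, array([308,  27]))
```

```bash
python3 - <<'E'
from h import *
k=get_calibration('wrist'); im=cv2.imread('pics/w1.png')[:,:,::-1]
for b in blobs(k,im,white(im),.024,300)[:2]: print(b)
b=blobs(k,im,white(im),.024,300)[1]
delta([*(b[0]/1000),.13],b[2]+90)
E
```

```text
(array([418.7,  59.1]), array([98.6, 51.6]), -1.7, array([145, 175]))
(array([419.4, -40.3]), array([101.4,  53.1]), 11.9, array([207, 172]))
row [0.0235, 0.2028, -0.0869, 0.0015, -0.0842, -0.0024] cur jaw -93.3 -> -78.1
```

```bash
python3 -m handwheel '[[[0.0235,0.2,-0.087,0,-0.084,0],[0.0235,0.2,-0.087,0,-0.084,0],[0.0235,0.2,-0.087,0,-0.084,0],[0.0235,0.2,-0.087,0,-0.084,0],[0.0235,0.2,-0.087,0,-0.084,0],[0.0235,0.2,-0.087,0,-0.084,0],[0.0235,0.2,-0.087,0,-0.084,0],[0.0235,0.2,-0.087,0,-0.084,0]]]'
python3 - <<'E'
from h import *
k,im=shot('wrist','w2')
for z in (.0,.024,.03):
  for b in blobs(k,im,white(im),z,1000): print(z,b)
b=[b for b in blobs(k,im,white(im),.024,1000) if abs(b[3][0]-256)<90]
b=b[0]; delta([*(b[0]/1000),.010],b[2]+90)
E
```

```text
clock: 2.97
tool_pos: [0.4134, -0.0525, 0.1301]
eef_rot: [0.069, -0.704, 0.704, -0.068]
contact_force: [0.3, -0.3, 0.6]
opening: 0.999
0.0 (array([408.8,  55.4]), array([105.5,  53.6]), -2.6, array([148, 163]))
0.0 (array([556.2, -93.2]), array([56.3, 30.7]), 6.0, array([338,  30]))
0.0 (array([539.7, -83.4]), array([80.5, 54.1]), 6.1, array([313,  61]))
0.024 (array([415.3,  47.2]), array([96.4, 48.9]), -2.6, array([148, 163]))
0.024 (array([549.9, -88.5]), array([51.4, 28. ]), 6.0, array([338,  30]))
0.024 (array([534.8, -79.6]), array([73.5, 49.3]), 6.1, array([313,  61]))
0.03 (array([416.9,  45.1]), array([94.1, 47.8]), -2.6, array([148, 163]))
0.03 (array([548.3, -87.3]), array([50.2, 27.4]), 6.0, array([338,  30]))
0.03 (array([533.6, -78.6]), array([71.8, 48.2]), 6.1, array([313,  61]))
row [-0.1264, 0.1211, 0.0608, -0.0002, 0.028, -0.0004] cur jaw -79.0 -> -84.0
```

View pics/w2.png

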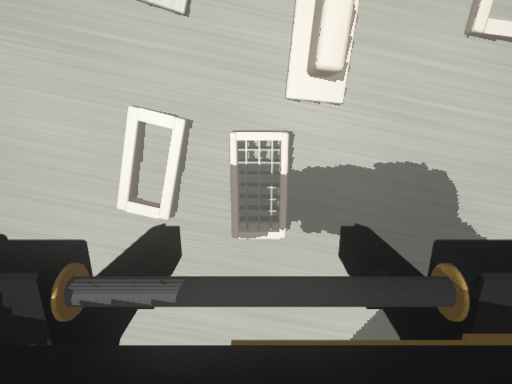

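The cutter is at (260,185), half in the gripper's shadow, with corners at about (231,132), (290,131), (286,238) and (235,238). I'll compute from those corners.

```bash
python3 - <<'E'
from h import *
s=r.get_state(); print(s['tool_pos'],np.abs(s['qd']).max())
k=get_calibration('wrist')
p=ray(k,[(231,132),(290,131),(286,238),(235,238)],.024)[:,:2]; print(p.round(4).tolist(),p.mean(0))
b=cv2.minAreaRect((p*1000).astype(np.float32)); print(b)
delta([.4195,-.0405,.010],102)
E
```

```text
[ 0.41408242 -0.05298692  0.13088001] 0.02718329009158233
[[0.4607, -0.0192], [0.4714, -0.0689], [0.3725, -0.0873], [0.3632, -0.0394]] [ 0.41694892 -0.05371394]
((416.9840393066406, -54.239341735839844), (100.49601745605469, 50.88627624511719), 11.744873046875)
row [-0.0076, 0.1209, -0.0113, -0.0002, -0.0053, -0.0004] cur jaw -79.0 -> -78.0
```

```bash
python3 - <<'E'
from h import *
delta([.4165,-.0535,.010],101.7)
E
```

```text
row [-0.0021, 0.1209, 0.0009, -0.0002, -0.0037, -0.0004] cur jaw -79.0 -> -78.3
```

```bash
python3 -m handwheel '[[[-0.002,0.04,0.001,0,-0.004,0],[-0.002,0.08,0.001,0,-0.004,0],[-0.002,0.105,0.001,0,-0.004,0],[-0.002,0.12,0.001,0,-0.004,0],[-0.002,0.12,0.001,0,-0.004,0],[-0.002,0.12,0.001,0,-0.004,0]]]' 1 40
python3 -m handwheel '[[[0,0,0,0,0,0],[0,0,0,0,0,0],[0,0,0,0,0,0],[0,0,0,0,0,0],[0,0,0,0,0,0],[0,0,0,0,0,0]]]' -1 40
python3 -m handwheel '[[[0,-0.03,0,0,0,0],[0,-0.06,0,0,0,0],[0,-0.1,0,0,0,0],[0,-0.14,0,0,0,0],[0,-0.18,0,0,0,0],[0,-0.18,0,0,0,0],[0,-0.18,0,0,0,0]]]'
python3 - <<'E'
from h import *
delta([.60,.078,.25],86)
E
```

```text
clock: 3.52
tool_pos: [0.4292, -0.0592, 0.0377]
eef_rot: [0.076, -0.702, 0.705, -0.068]
contact_force: [-0.6, 0.3, -0.8]
opening: 0.997
clock: 4.02
tool_pos: [0.4272, -0.0576, 0.0369]
eef_rot: [0.079, -0.702, 0.705, -0.067]
contact_force: [0.4, 0.8, -0.0]
opening: 0.57
clock: 4.6
tool_pos: [0.431, -0.0568, 0.2181]
eef_rot: [0.077, -0.702, 0.705, -0.068]
contact_force: [-0.4, -0.4, 0.3]
opening: 0.041
row [-0.1925, -0.0347, -0.0974, -0.0015, 0.0876, 0.0041] cur jaw -78.2 -> -94.0
```

```bash
python3 -m handwheel '[[[0.01,0,0,0,0,0],[0.01,0,0,0,0,0],[0.01,0.05,0,0,0,0],[0.01,0.1,0,0,0,0],[0.01,0.1,0,0,0,0],[0.01,0.1,0,0,0,0]]]' 1
python3 - <<'E'
from h import *
s=r.get_state(); print(s['q'].round(3),s['tool_pos'],s['joint_torque'].round(1))
delta([.4165,-.0535,.06],101.7)
E
```

```text
clock: 5.1
tool_pos: [0.4148, -0.059, 0.1127]
eef_rot: [0.083, -0.702, 0.704, -0.064]
contact_force: [-1.0, -0.3, -0.0]
opening: 0.472
[ 0.322  0.729 -0.473  2.246  0.912  0.4   -2.285] [ 0.41476829 -0.0590043   0.11268655] [ -0.7 -40.8  -3.   -4.1   0.6  -0.5  -0.6]
row [-0.0043, 0.0526, -0.005, 0.0, 0.0014, 0.0089] cur jaw -78.0 -> -78.3
```

```bash
python3 -m handwheel '[[[-0.08,-0.1,0,0,-0.34,0],[-0.08,-0.1,0,0,-0.34,0],[-0.08,-0.1,0,0,-0.34,0],[-0.08,-0.1,0,0,-0.34,0],[-0.08,-0.1,0,0,-0.34,0],[-0.08,-0.1,0,0,-0.34,0],[-0.08,-0.1,0,0,-0.34,0],[-0.08,-0.1,0,0,-0.34,0],[-0.08,-0.1,0,0,-0.34,0],[-0.08,-0.1,0,0,-0.34,0]]]'
python3 -m handwheel '[[[0,0,0,0,-0.34,0],[0,0,0,0,-0.34,0],[0,0,0,0,-0.34,0],[0,0,0,0,-0.34,0],[0,0,0,0,-0.34,0],[0,0,0,0,-0.34,0],[0,0,0,0,-0.34,0],[0,0,0,0,-0.34,0],[0,0,0,0,-0.34,0],[0,0,0,0,-0.34,0]]]'
python3 -m handwheel '[[[0,0,0,0,-0.32,0],[0,0,0,0,-0.32,0],[0,0,0,0,-0.32,0],[0,0,0,0,-0.32,0],[0,0,0,0,-0.32,0],[0,0,0,0,-0.32,0],[0,0,0,0,-0.32,0],[0,0,0,0,-0.32,0],[0,0,0,0,-0.32,0],[0,0,0,0,-0.32,0]]]'
python3 - <<'E'
from h import *
s=r.get_state(); print(s['q'].round(3),s['tool_pos'],s['qd'].round(2))
delta([.4165,-.0535,.1],101.7)
E
```

```text
clock: 5.93
tool_pos: [0.4976, -0.0423, 0.2152]
eef_rot: [-0.428, 0.57, -0.565, 0.415]
contact_force: [-0.0, 0.3, 0.6]
opening: 0.999
clock: 6.77
tool_pos: [0.4979, -0.0423, 0.215]
eef_rot: [0.656, -0.28, 0.27, -0.647]
contact_force: [0.2, -0.4, -0.3]
opening: 0.998
clock: 7.6
tool_pos: [0.4983, -0.0422, 0.2151]
eef_rot: [0.705, 0.065, -0.077, -0.702]
contact_force: [0.8, 0.2, 0.2]
opening: 0.997
[ 0.71   0.961 -1.421  1.919  1.007  1.269  0.704] [ 0.49827976 -0.04222453  0.21509071] [-0.   -0.    0.   -0.    0.   -0.   -0.01]
row [-0.0803, 0.1166, 0.0055, 0.0005, -0.0009, -0.0058] cur jaw 101.5 -> 101.7
```

```bash
python3 -m handwheel '[[[-0.08,0.115,0.0055,0,0,0],[-0.08,0.115,0.0055,0,0,0],[-0.08,0.115,0.0055,0,0,0],[-0.08,0.115,0.0055,0,0,0],[-0.08,0.115,0.0055,0,0,0],[-0.08,0.115,0.0055,0,0,0],[-0.08,0.115,0.0055,0,0,0]]]'
python3 - <<'E'
from h import *
s=r.get_state(); print(s['q'].round(3),s['tool_pos'],s['qd'].round(2))
delta([.4165,-.0535,.1],101.7)
k,im=shot('wrist','w3')
E
```

```text
clock: 8.18
tool_pos: [0.4192, -0.0531, 0.1026]
eef_rot: [0.704, 0.067, -0.077, -0.702]
contact_force: [-0.8, -0.4, 0.8]
opening: 1.002
[ 0.708  1.073 -1.303  2.234  1.287  1.08   0.393] [ 0.41919691 -0.05313749  0.10262697] [ 0.   -0.01 -0.01 -0.01  0.    0.    0.01]
row [-0.0027, 0.0027, 0.0002, 0.0004, -0.0002, -0.0047] cur jaw 101.7 -> 101.7
```

View pics/w3.png

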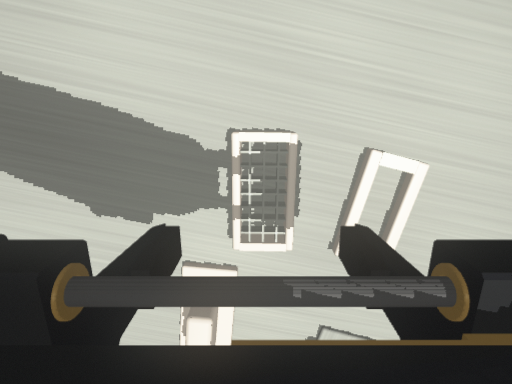

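The cutter is centred between the fingers, with corners at about (232,132), (298,132), (294,249) and (234,249). The arm is now well inside its joint ranges.

```bash
python3 - <<'E'
from h import *
k=get_calibration('wrist')
p=ray(k,[(232,132),(298,132),(294,249),(234,249)],.024)[:,:2]; print(p.mean(0))
b=cv2.minAreaRect((p*1000).astype(np.float32)); print(b)
delta([*p.mean(0),.010],101.7)
E
```

```text
[ 0.41475752 -0.05056835]
((414.8018493652344, -50.75262451171875), (98.67546081542969, 51.531280517578125), 11.725601196289062)
row [-0.0027, 0.0928, 0.0036, 0.0004, -0.0002, -0.0045] cur jaw 101.7 -> 101.7
```

```bash
python3 -m handwheel '[[[-0.002,0.035,0.002,0,0,-0.0045],[-0.002,0.07,0.002,0,0,-0.0045],[-0.002,0.0925,0.002,0,0,-0.0045],[-0.002,0.0925,0.002,0,0,-0.0045],[-0.002,0.0925,0.002,0,0,-0.0045],[-0.002,0.0925,0.002,0,0,-0.0045]]]' 1 40
python3 - <<'E'
from h import *
s=r.get_state(); print(s['q'].round(3))
E
```

```text
clock: 8.73
tool_pos: [0.4149, -0.0522, 0.0106]
eef_rot: [0.704, 0.072, -0.073, -0.703]
contact_force: [0.7, -0.2, 0.9]
opening: 1.002
[ 0.657  1.248 -1.181  2.283  1.565  1.071  0.216]
```

```bash
python3 -m handwheel '[[[0,0,0,0,0,0],[0,0,0,0,0,0],[0,0,0,0,0,0],[0,0,0,0,0,0],[0,0,0,0,0,0],[0,0,0,0,0,0]]]' -1 40
python3 -m handwheel '[[[0,-0.03,0,0,0,0],[0,-0.06,0,0,0,0],[0,-0.1,0,0,0,0],[0.04,-0.14,0.06,0,0.05,0],[0.04,-0.18,0.12,0,0.087,0],[0.04,-0.22,0.12,0,0.087,0],[0.04,-0.25,0.12,0,0.087,0],[0.04,-0.25,0.12,0,0.087,0],[0.04,-0.25,0.12,0,0.087,0],[0.04,-0.25,0.12,0,0.087,0]]]'
python3 - <<'E'
from h import *
s=r.get_state(); print(s['q'].round(3),np.abs(s['qd']).max())
k,im=shot('wrist','w4'); np.save('k4.npy',k['T'])
E
```

```text
clock: 9.23
tool_pos: [0.4134, -0.0524, 0.0092]
eef_rot: [0.704, 0.072, -0.074, -0.703]
contact_force: [-0.7, 0.7, 3.3]
opening: 0.587
clock: 10.07
tool_pos: [0.4291, 0.0741, 0.2599]
eef_rot: [0.708, -0.023, 0.023, -0.706]
contact_force: [-0.6, -0.0, -3.0]
opening: 0.587
[ 0.524  0.772 -1.421  2.051  0.867  1.136  0.204] 0.0684575496768656
```

View pics/w4.png

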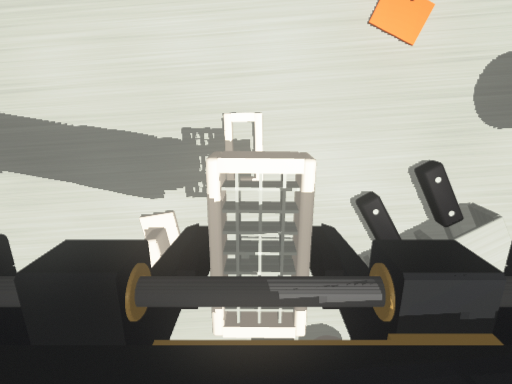

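Opening 0.587 corresponds to 51.7 mm, so the cutter is held. The view now faces the robot, and the stand is hidden behind the hand. I'll fit the stand, dock and holder outlines to the top and side pictures.

```bash
cat > fit.py <<'E'
from h import *
from scipy.optimize import minimize
ims={c:cv2.imread(f'pics/{c}0.png') for c in('top','side')}; K={c:get_calibration(c) for c in ims}
G={c:cv2.GaussianBlur(np.hypot(cv2.Sobel(cv2.cvtColor(i,6),5,1,0),cv2.Sobel(cv2.cvtColor(i,6),5,0,1)),(0,0),1.0) for c,i in ims.items()}
def poly(pts,z): # closed polygon samples
    p=np.array(pts,float); q=np.roll(p,-1,0); t=np.linspace(0,1,40)[:,None]
    return np.vstack([np.c_[a+(b-a)*t,np.full(40,z)] for a,b in zip(p,q)])/1000
rect=lambda x0,x1,y0,y1:[(x0,y0),(x1,y0),(x1,y1),(x0,y1)]
U=[(36,-36),(60,-36),(60,36),(36,36),(36,30),(54,30),(54,-30),(36,-30)]
M={'stand':[poly(rect(-75,75,-50,50),6),poly(U,76),poly([(-a,b) for a,b in U],76)],
 'dock':[poly(rect(-59,59,-89,89),56)],'holder':[poly(rect(-56,50,-80,80),46)]}
def world(P,p): c,s=np.cos(p[2]),np.sin(p[2]); return np.c_[p[0]+c*P[:,0]-s*P[:,1],p[1]+s*P[:,0]+c*P[:,1],P[:,2]]
def score(p,name,cams):
    v=0
    for c in cams:
        for P in M[name]:
            u=proj(K[c],world(P,p)).astype(np.float32)
            v-=cv2.remap(G[c],u[:,:1],u[:,1:],1).mean()
    return v
def fit(name,p0,cams):
    best=min((minimize(score,np.array(p0)+d,(name,cams),method='Nelder-Mead',options=dict(initial_simplex=np.array(p0)+d+np.array([[0,0,0],[.006,0,0],[0,.006,0],[0,0,.05]]))) for d in [np.array([a,b,0]) for a in(-.005,0,.005) for b in(-.005,0,.005)]),key=lambda m:m.fun)
    return best.x,best.fun
E
python3 - <<'E'
from fit import *
out={}
for n,p in (('stand',[.624,.076,-.08]),('dock',[.604,.327,.45]),('holder',[.434,-.395,-1.52])):
    for cams in (['top'],['side'],['top','side']):
        x,f=fit(n,p,cams); print(n,cams,x.round(4),round(f,1))
    out[n]=x
vis=[]
for c,(x0,x1,y0,y1) in (('top',(215,255,118,175)),('side',(170,250,165,225))):
    im=cv2.resize(ims[c],None,fx=6,fy=6,interpolation=cv2.INTER_CUBIC)
    for P in M['stand']:
        for u in proj(K[c],world(P,out['stand'])): cv2.circle(im,tuple(((u+.5)*6).astype(int)),0,(0,0,255),-1)
    v=im[y0*6:y1*6,x0*6:x1*6]; vis.append(cv2.copyMakeBorder(v,0,370-v.shape[0],0,0,0))
cv2.imwrite('pics/fit.png',np.hstack(vis)); np.save('fit.npy',out)
delta([*out['stand'][:2],.25],np.degrees(out['stand'][2])+90)
E
```

```text
stand ['top'] [ 0.6165  0.0771 -0.0635] -607.4
stand ['side'] [ 0.6206  0.0841 -0.1276] -432.2
stand ['top', 'side'] [ 0.6189  0.0802 -0.0883] -957.6
dock ['top'] [0.6066 0.3301 0.4659] -187.9
dock ['side'] [0.6046 0.3316 0.4704] -121.3
dock ['top', 'side'] [0.6056 0.3307 0.4687] -303.0
holder ['top'] [ 0.4368 -0.3917 -1.5011] -145.1
holder ['side'] [ 0.4347 -0.389  -1.4863] -185.8
holder ['top', 'side'] [ 0.4356 -0.3908 -1.497 ] -325.0
row [0.1898, 0.0075, 0.0205, 0.0016, 0.0069, -0.0009] cur jaw 86.2 -> 84.9
```

View pics/fit.png

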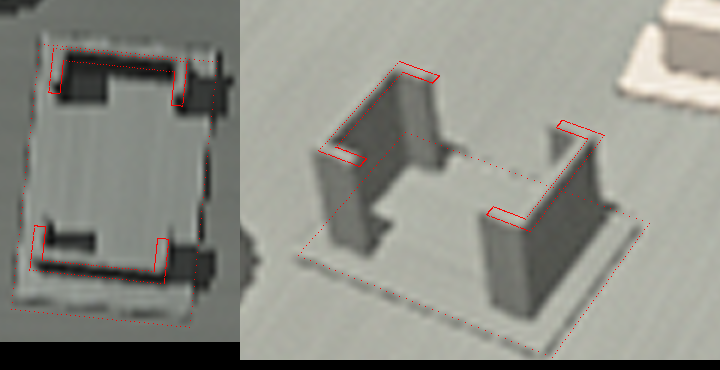

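The model outline sits about 10 display pixels (5 mm) low in the top view but matches well in the side view. That disagreement is too big for a ±4 mm pocket, so I'll look at the stand with the wrist camera from the side.

```bash
python3 -m handwheel '[[[0.19,0.02,-0.154,0,0.5,0],[0.19,0.02,-0.154,0,0.5,0],[0.19,0.02,-0.154,0,0.5,0],[0.19,0.02,-0.154,0,0.5,0],[0.19,0.02,-0.154,0,0.5,0],[0.19,0.02,-0.154,0,0.5,0],[0.19,0.02,-0.154,0,0.5,0],[0.19,0.02,-0.154,0,0.5,0],[0.19,0.02,-0.154,0,0.5,0],[0.19,0.02,-0.154,0,0.5,0],[0.19,0.02,-0.154,0,0.5,0],[0.19,0.02,-0.154,0,0.5,0]]]'
python3 -m handwheel '[[[0,0,0,0,0.02,0],[0,0,0,0,0.02,0],[0,0,0,0,0.02,0],[0,0,0,0,0.02,0]]]'
python3 - <<'E'
from h import *
s=r.get_state(); print(s['q'].round(3),np.abs(s['qd']).max())
k,im=shot('wrist','w5'); np.save('k5.npy',k)
E
```

```text
clock: 11.12
tool_pos: [0.6056, -0.0949, 0.2347]
eef_rot: [-0.502, 0.503, -0.499, 0.496]
contact_force: [0.0, -0.3, -2.7]
opening: 0.587
clock: 11.45
tool_pos: [0.6068, -0.0938, 0.2367]
eef_rot: [-0.488, 0.515, -0.513, 0.483]
contact_force: [-0.6, 0.1, -2.2]
opening: 0.58
[ 0.571  0.837 -0.973  1.575  0.742  1.144 -0.632] 0.010281125161484847
```

View pics/w5.png

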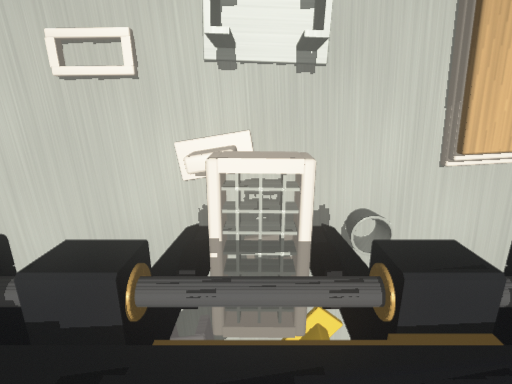

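The stand is at the top, partly out of the frame, with its near base edge running from (206,63) to (327,66). I'll go 7 cm closer and fit it there.

```bash
python3 -m handwheel '[[[-0.07,-0.02,0,0,0,0],[-0.07,-0.02,0,0,0,0],[-0.07,-0.02,0,0,0,0],[-0.07,-0.02,0,0,0,0],[-0.07,-0.02,0,0,0,0]]]'
cat >> fit.py <<'E'
def add(c,k,im):
    ims[c]=im[:,:,::-1].copy();K[c]=k;g=cv2.cvtColor(ims[c],6)
    G[c]=cv2.GaussianBlur(np.hypot(cv2.Sobel(g,5,1,0),cv2.Sobel(g,5,0,1)),(0,0),1.5)
def draw(c,name,p):
    im=ims[c].copy()
    for P in M[name]:
        for u in proj(K[c],world(P,p)): cv2.circle(im,tuple((u+.5).astype(int)),0,(0,0,255),-1)
    return im
E
python3 - <<'E'
from fit import *
k,im=shot('wrist','w6'); np.save('k6.npy',k); add('wrist',k,im)
for p0 in ([.622,.08,-.088],[.627,.078,-.07]):
    x,f=fit('stand',p0,['wrist']); print(x.round(4),f)
v=draw('wrist','stand',x)[:200,150:400]; cv2.imwrite('pics/w6f.png',cv2.resize(v,None,fx=3,fy=3))
E
```

```text
clock: 11.92
tool_pos: [0.6118, -0.0239, 0.2577]
eef_rot: [-0.487, 0.514, -0.514, 0.483]
contact_force: [0.3, 0.2, -2.8]
opening: 0.586
[ 0.6245  0.0794 -0.0928] -453.88006591796875
[ 0.6244  0.0794 -0.0926] -453.84893798828125
```

View pics/w6f.png

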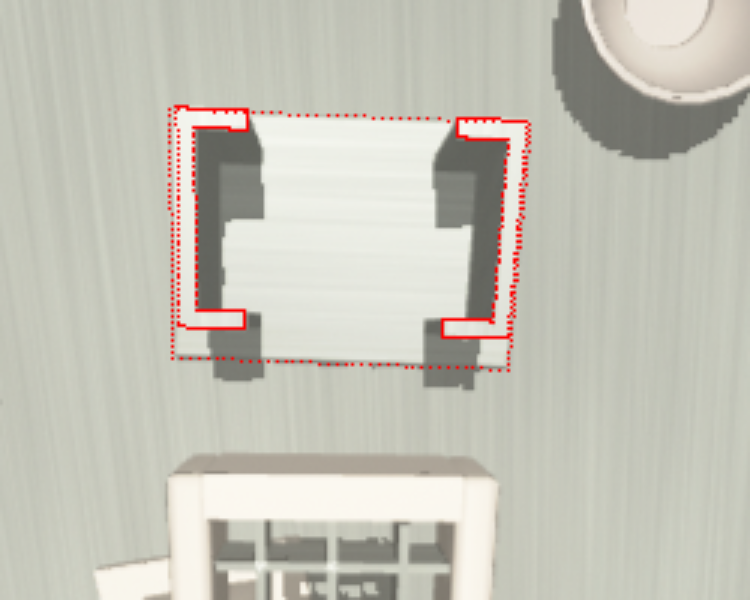

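The outline now lies right on the stand, giving a pocket centre of (0.6245, 0.0794) and yaw -5.3°. Next I'll find the cutter's offset in the hand.

```bash
python3 - <<'E'
from h import *
k=get_calibration('wrist'); s=r.get_state(); Rm=R.from_quat(s['eef_rot']).as_matrix()
im=cv2.imread('pics/w6.png')[:,:,::-1].astype(int)
print([tuple(im[y,230]) for y in range(324,340,2)])
zt=s['tool_pos'][2]+.0145
p=ray(k,[(206.7,157.3),(315.7,157.3),(214,335),(306,335)],zt)
print(((p-s['tool_pos'])@Rm).round(4)); 
delta([.6245,.0794,.21],84.7)
E
```

```text
[(np.int64(126), np.int64(119), np.int64(111)), (np.int64(132), np.int64(125), np.int64(116)), (np.int64(151), np.int64(145), np.int64(133)), (np.int64(151), np.int64(144), np.int64(133)), (np.int64(152), np.int64(145), np.int64(133)), (np.int64(152), np.int64(145), np.int64(135)), (np.int64(151), np.int64(144), np.int64(133)), (np.int64(196), np.int64(198), np.int64(186))]
[[-0.0488 -0.0146 -0.0233]
 [-0.0489 -0.0148  0.0267]
 [ 0.0504 -0.0142 -0.0242]
 [ 0.0502 -0.0144  0.0268]]
row [-0.1049, 0.047, 0.0067, 0.0021, -0.4896, -0.0001] cur jaw -3.4 -> 84.7
```

```bash
python3 -m handwheel '[[[-0.105,0.03,0.0067,0,-0.49,0],[-0.105,0.03,0.0067,0,-0.49,0],[-0.105,0.03,0.0067,0,-0.49,0],[-0.105,0.03,0.0067,0,-0.49,0],[-0.105,0.03,0.0067,0,-0.49,0],[-0.105,0.03,0.0067,0,-0.49,0],[-0.105,0.03,0.0067,0,-0.49,0],[-0.105,0.03,0.0067,0,-0.49,0],[-0.105,0.03,0.0067,0,-0.49,0],[-0.105,0.03,0.0067,0,-0.49,0],[-0.105,0.03,0.0067,0,-0.49,0],[-0.105,0.03,0.0067,0,-0.49,0]]]'
python3 -m handwheel '[[[0,0,0,0,-0.015,0],[0,0,0,0,-0.015,0],[0,0,0,0,-0.015,0],[0,0,0,0,-0.015,0]]]'
python3 - <<'E'
from h import *
s=r.get_state(); print(s['q'].round(2))
delta([.6240,.0782,.017],84.7)
E
```

```text
clock: 12.97
tool_pos: [0.625, 0.0789, 0.227]
eef_rot: [0.707, -0.046, 0.043, -0.704]
contact_force: [-0.3, 0.1, -2.3]
opening: 0.587
clock: 13.3
tool_pos: [0.6249, 0.0802, 0.2276]
eef_rot: [0.708, -0.031, 0.029, -0.705]
contact_force: [-0.3, 0.6, -2.3]
opening: 0.584
[ 0.37  1.   -1.27  1.53  0.96  1.35  0.49]
row [0.0, 0.2106, -0.0015, 0.001, 0.0023, -0.0011] cur jaw 85.1 -> 84.7
```

```bash
python3 -m handwheel '[[[0,0.04,-0.0015,0.001,0.002,-0.001],[0,0.08,-0.0015,0.001,0.002,-0.001],[0,0.115,-0.0015,0.001,0.002,-0.001],[0,0.135,-0.0015,0.001,0.002,-0.001],[0,0.155,-0.0015,0.001,0.002,-0.001],[0,0.175,-0.0015,0.001,0.002,-0.001],[0,0.19,-0.0015,0.001,0.002,-0.001],[0,0.2,-0.0015,0.001,0.002,-0.001],[0,0.21,-0.0015,0.001,0.002,-0.001],[0,0.21,-0.0015,0.001,0.002,-0.001],[0,0.21,-0.0015,0.001,0.002,-0.001]]]'
python3 - <<'E'
from h import *
delta([.6240,.0782,.017],84.7)
E
```

```text
clock: 14.22
tool_pos: [0.6242, 0.0795, 0.0183]
eef_rot: [-0.706, 0.031, -0.032, 0.707]
contact_force: [0.8, -0.9, -2.4]
opening: 0.584
row [-0.0001, 0.0013, -0.0013, -0.0004, 0.001, 0.0001] cur jaw 84.9 -> 84.7
```

```bash
python3 -m handwheel '[[[0,0.0025,-0.001,0,0.001,0],[0,0.0025,-0.001,0,0.001,0],[0,0.0025,-0.001,0,0.001,0]]]'
python3 -m handwheel '[[[0,0,0,0,0,0],[0,0,0,0,0,0],[0,0,0,0,0,0],[0,0,0,0,0,0],[0,0,0,0,0,0]]]' 1
python3 -m handwheel '[[[0,-0.03,0,0,0,0],[0,-0.06,0,0,0,0],[0,-0.1,0,0,0,0],[0,-0.14,0,0,0,0],[0,-0.18,0,0,0,0],[-0.04,-0.18,0,0,0,0],[-0.08,-0.18,0,0,0,0],[-0.12,-0.18,0,0,0,0],[-0.16,-0.18,0,0,0,0],[-0.16,-0.18,0,0,0,0],[-0.16,-0.18,0,0,0,0]]]'
python3 - <<'E'
from fit import *
k,im=shot('wrist','w7'); 
for b in blobs(k,im,white(im),.012,400): print(b)
delta([.412,.0513,.12],87.4)
k,im=shot('top','top1')
v=cv2.resize(im[90:220,200:340,::-1],None,fx=4,fy=4); w=cv2.imread('pics/w7.png')[60:300,100:420]
w=cv2.copyMakeBorder(cv2.resize(w,None,fx=.75,fy=.75),0,v.shape[0]-180,0,0,0); cv2.imwrite('pics/c7.png',np.hstack([v,w]))
E
```

```text
clock: 14.47
tool_pos: [0.6244, 0.0784, 0.0162]
eef_rot: [-0.706, 0.032, -0.033, 0.707]
contact_force: [-0.5, -0.2, -2.2]
opening: 0.587
clock: 14.88
tool_pos: [0.6241, 0.0785, 0.0158]
eef_rot: [-0.706, 0.032, -0.033, 0.707]
contact_force: [-0.1, -0.7, -0.1]
opening: 0.94
clock: 15.8
tool_pos: [0.4626, 0.0925, 0.1957]
eef_rot: [0.707, -0.031, 0.031, -0.706]
contact_force: [1.0, -0.5, 0.3]
opening: 0.996
(array([519.1, -81.3]), array([57.4, 32. ]), 78.2, array([124, 225]))
(array([401.8,  54.7]), array([74.9, 52.3]), -2.6, array([220, 115]))
row [-0.0488, 0.0758, -0.0463, -0.0001, -0.0144, 0.0004] cur jaw 84.8 -> 87.4
```

View pics/c7.png

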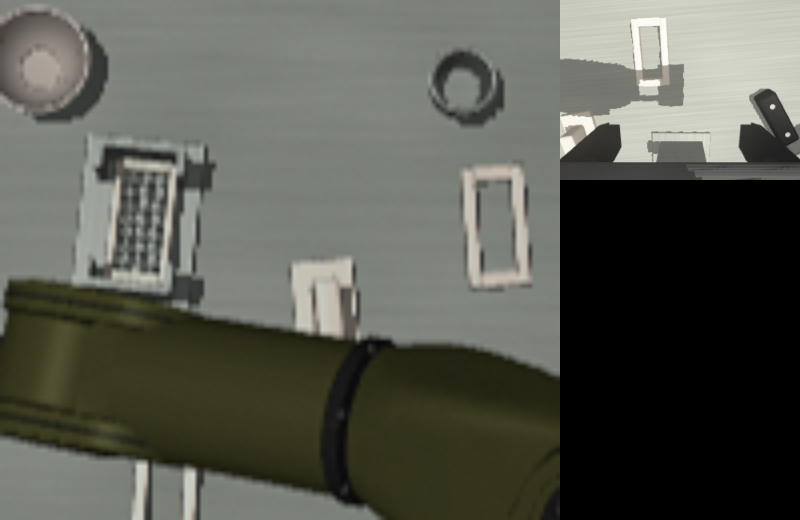

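The cutter lies squarely in the pocket at (140,215), the cover and the far spacer have not moved, and the near spacer is at wrist (645,50). On to the near spacer.

```bash
python3 -m handwheel '[[[-0.049,0.076,-0.046,0,-0.0144,0],[-0.049,0.076,-0.046,0,-0.0144,0],[-0.049,0.076,-0.046,0,-0.0144,0],[-0.049,0.076,-0.046,0,-0.0144,0],[-0.049,0.076,-0.046,0,-0.0144,0],[-0.049,0.076,-0.046,0,-0.0144,0],[-0.049,0.076,-0.046,0,-0.0144,0]]]'
cat >> h.py <<'E'
def find(z,name=None,thr=100,rad=.08):
    """white rect nearest TCP in wrist view; also height from width"""
    k,im=shot('wrist',name); s=r.get_state()
    m=cv2.morphologyEx(white(im,thr),cv2.MORPH_CLOSE,np.ones((5,5)))
    for b in blobs(k,im,m,z,400):
        if np.linalg.norm(b[0]/1000-s['tool_pos'][:2])<rad: print(b)
    print('tcp',s['tool_pos'].round(4),'qd',np.abs(s['qd']).max().round(3))
E
python3 - <<'E'
from h import *
find(.012,'w8'); find(.012,thr=60)
E
```

```text
clock: 16.48
tool_pos: [0.4139, 0.0534, 0.1205]
eef_rot: [-0.706, 0.016, -0.018, 0.708]
contact_force: [0.7, 0.7, -0.2]
opening: 1.0
(array([414.2,  53. ]), array([101.5,  53.3]), -2.6, array([259, 184]))
tcp [0.4135 0.0531 0.1205] qd 0.018
(array([414.2,  53.2]), array([100.6,  52.6]), -2.7, array([260, 184]))
tcp [0.4131 0.0528 0.1203] qd 0.015
```

```bash
python3 -m handwheel '[[[0.001,0.04,0,0,0,0],[0.001,0.08,0,0,0,0],[0.001,0.105,0,0,0,0],[0.001,0.116,0,0,0,0],[0.001,0.116,0,0,0,0],[0.001,0.116,0,0,0,0]]]' 1 25
python3 -m handwheel '[[[0,0,0,0,0,0],[0,0,0,0,0,0],[0,0,0,0,0,0],[0,0,0,0,0,0],[0,0,0,0,0,0],[0,0,0,0,0,0]]]' -1 25
python3 -m handwheel '[[[0,-0.03,0,0,0,0],[0,-0.07,0,0,0,0],[0,-0.11,0,0,0,0],[0,-0.15,0,0,0,0],[0,-0.18,0,0,0,0],[0.04,-0.2,0,0,0,0],[0.08,-0.2,0,0,0,0],[0.12,-0.2,0,0,0,0],[0.12,-0.2,0,0,0,0],[0.12,-0.2,0,0,0,0]]]'
python3 - <<'E'
from h import *
k,im=shot('wrist','w9'); s=r.get_state(); Rm=R.from_quat(s['eef_rot']).as_matrix()
m=cv2.morphologyEx(white(im,60),cv2.MORPH_CLOSE,np.ones((5,5)))
c=max(cv2.findContours(m,0,1)[0],key=lambda c:cv2.contourArea(c)*(abs(c[:,0,0].mean()-256)<40))[:,0]
p=(ray(k,c,s['tool_pos'][2]+.008)-s['tool_pos'])@Rm
print('in hand',p.min(0).round(4),p.max(0).round(4)); delta([.6245,.0794,.15],84.7)
E
```

```text
clock: 17.08
tool_pos: [0.4131, 0.0524, 0.0033]
eef_rot: [-0.706, 0.017, -0.017, 0.707]
contact_force: [-0.5, 0.7, 0.1]
opening: 1.001
clock: 17.58
tool_pos: [0.4128, 0.0518, 0.0037]
eef_rot: [-0.707, 0.016, -0.017, 0.707]
contact_force: [-0.3, 0.5, 2.1]
opening: 0.584
clock: 18.42
tool_pos: [0.5335, 0.0458, 0.203]
eef_rot: [-0.706, 0.018, -0.018, 0.707]
contact_force: [-0.8, 0.5, -0.5]
opening: 0.581
in hand [-0.0492 -0.0081 -0.0528] [ 0.0633 -0.0079  0.0689]
row [0.0911, 0.0529, 0.0377, -0.0002, 0.0144, -0.0004] cur jaw 87.3 -> 84.7
```

```bash
python3 -m handwheel '[[[0.09,0.05,0.037,0,0.0144,0],[0.09,0.05,0.037,0,0.0144,0],[0.09,0.05,0.037,0,0.0144,0],[0.09,0.05,0.037,0,0.0144,0],[0.09,0.05,0.037,0,0.0144,0],[0.09,0.05,0.037,0,0.0144,0],[0.09,0.05,0.037,0,0.0144,0]]]'
python3 - <<'E'
from h import *
delta([.6238,.0794,.0355],84.7)
E
```

```text
clock: 19.05
tool_pos: [0.6227, 0.0787, 0.1543]
eef_rot: [-0.706, 0.032, -0.032, 0.707]
contact_force: [-0.3, 0.3, -0.3]
opening: 0.586
row [0.001, 0.1188, 0.0008, -0.0001, 0.0007, 0.0] cur jaw 84.8 -> 84.7
```

```bash
python3 -m handwheel '[[[0.001,0.03,0.001,0,0,0],[0.001,0.055,0.001,0,0,0],[0.001,0.075,0.001,0,0,0],[0.001,0.09,0.001,0,0,0],[0.001,0.1,0.001,0,0,0],[0.001,0.11,0.001,0,0,0],[0.001,0.119,0.001,0,0,0],[0.001,0.119,0.001,0,0,0],[0.001,0.119,0.001,0,0,0]]]'
python3 -m handwheel '[[[0,0,0,0,0,0],[0,0,0,0,0,0],[0,0,0,0,0,0],[0,0,0,0,0,0],[0,0,0,0,0,0]]]' 1
python3 -m handwheel '[[[0,-0.03,0,0,0,0],[0,-0.06,0,0,0,0],[0,-0.1,0,0,0,0],[0,-0.12,-0.03,0,0,0],[0,-0.12,-0.07,0,-0.055,0],[0,-0.12,-0.11,0,-0.055,0],[0,-0.12,-0.15,0,-0.055,0],[0,-0.12,-0.19,0,-0.055,0],[0,-0.12,-0.23,0,-0.055,0],[0,-0.12,-0.27,0,-0.055,0],[0,-0.12,-0.3,0,-0.055,0],[0,-0.12,-0.3,0,-0.055,0]]]'
python3 - <<'E'
from h import *
print(r.get_state()['q'].round(2))
delta([.629,-.22,.12],94.6); find(.012,'w10',rad=.12)
E
```

```text
clock: 19.8
tool_pos: [0.6253, 0.0801, 0.0349]
eef_rot: [-0.706, 0.032, -0.033, 0.707]
contact_force: [-0.4, 0.3, -0.2]
opening: 0.586
clock: 20.22
tool_pos: [0.6253, 0.0798, 0.0348]
eef_rot: [-0.706, 0.032, -0.033, 0.707]
contact_force: [-0.7, -0.2, 0.3]
opening: 0.943
clock: 21.22
tool_pos: [0.596, -0.2285, 0.153]
eef_rot: [0.708, 0.023, -0.025, -0.705]
contact_force: [-0.1, -0.7, -0.6]
opening: 1.0
[ 0.84  1.09 -1.21  1.57  1.06  1.26  1.08]
row [0.0336, 0.0329, 0.0064, 0.0014, -0.0039, -0.0008] cur jaw 93.9 -> 94.6
(array([ 629.8, -218.9]), array([103.2,  52.9]), 4.4, array([267, 208]))
tcp [ 0.5966 -0.2238  0.1535] qd 0.069
```

```bash
python3 -m handwheel '[[[0.034,0.033,0.006,0.001,-0.003,0],[0.034,0.033,0.006,0.001,-0.003,0],[0.034,0.033,0.006,0.001,-0.003,0],[0.034,0.033,0.006,0.001,-0.003,0],[0.034,0.033,0.006,0.001,-0.003,0]]]'
python3 - <<'E'
from h import *
find(.012,'w11',rad=.05); find(.012,rad=.05); delta([.6298,-.2190,.004],94.4)
E
```

```text
clock: 21.68
tool_pos: [0.631, -0.2092, 0.1223]
eef_rot: [-0.705, -0.033, 0.032, 0.708]
contact_force: [0.2, -0.1, -0.1]
opening: 1.004
(array([ 630. , -219.2]), array([102.4,  53. ]), 4.6, array([248, 181]))
tcp [ 0.631  -0.2097  0.1224] qd 0.008
(array([ 630. , -219.2]), array([102.5,  52.9]), 4.6, array([249, 181]))
tcp [ 0.631  -0.2101  0.1224] qd 0.005
row [-0.0021, 0.1184, -0.0092, -0.0011, 0.0045, 0.0004] cur jaw 95.2 -> 94.4
```

```bash
python3 -m handwheel '[[[-0.002,0.02,-0.009,0,0.003,0],[-0.002,0.06,-0.009,0,0.003,0],[-0.002,0.095,-0.009,0,0.003,0],[-0.002,0.118,-0.009,0,0.003,0],[-0.002,0.118,-0.009,0,0.003,0],[-0.002,0.118,-0.009,0,0.003,0],[-0.002,0.118,-0.009,0,0.003,0]]]' 1 25
python3 -m handwheel '[[[0,0,0,0,0,0],[0,0,0,0,0,0],[0,0,0,0,0,0],[0,0,0,0,0,0],[0,0,0,0,0,0],[0,0,0,0,0,0]]]' -1 25
python3 -m handwheel '[[[0,-0.03,0,0,0,0],[0,-0.07,0,0,0,0],[0,-0.11,0,0,0,0],[0,-0.15,0,0,0,0],[0,-0.15,0.04,0,0.02,0],[0,-0.15,0.08,0,0.055,0],[0,-0.15,0.12,0,0.055,0],[0,-0.15,0.16,0,0.055,0],[0,-0.15,0.2,0,0.055,0],[0,-0.15,0.24,0,0.055,0],[0,-0.15,0.24,0,0.055,0],[0,-0.15,0.24,0,0.055,0]]]'
python3 - <<'E'
from h import *
k,im=shot('wrist','w12'); s=r.get_state(); Rm=R.from_quat(s['eef_rot']).as_matrix()
m=cv2.morphologyEx(white(im,60),cv2.MORPH_CLOSE,np.ones((5,5)))
c=max(cv2.findContours(m,0,1)[0],key=lambda c:cv2.contourArea(c)*(abs(c[:,0,0].mean()-256)<40))[:,0]
p=(ray(k,c,s['tool_pos'][2]+.008)-s['tool_pos'])@Rm
print('in hand',p.min(0).round(4),p.max(0).round(4)); delta([.6245,.0794,.15],84.7)
E
```

```text
clock: 22.37
tool_pos: [0.63, -0.2191, 0.004]
eef_rot: [-0.705, -0.029, 0.028, 0.708]
contact_force: [-0.4, 0.6, -0.3]
opening: 1.0
clock: 22.87
tool_pos: [0.6298, -0.2191, 0.0034]
eef_rot: [-0.705, -0.029, 0.028, 0.708]
contact_force: [-1.1, -0.8, 0.1]
opening: 0.587
clock: 23.87
tool_pos: [0.6099, 0.0231, 0.1547]
eef_rot: [-0.705, 0.03, -0.03, 0.708]
contact_force: [-0.0, 0.1, -1.5]
opening: 0.587
in hand [-0.0864 -0.0082 -0.0695] [ 0.0507 -0.0078  0.0714]
row [0.0089, 0.0042, 0.0603, -0.0009, 0.0009, -0.0002] cur jaw 84.9 -> 84.7
```

```bash
python3 -m handwheel '[[[0.009,0.004,0.06,0,0.001,0],[0.009,0.004,0.06,0,0.001,0],[0.009,0.004,0.06,0,0.001,0],[0.009,0.004,0.06,0,0.001,0],[0.009,0.004,0.06,0,0.001,0],[0.009,0.004,0.06,0,0.001,0]]]'
python3 - <<'E'
from h import *
delta([.6245,.0794,.047],84.7)
E
```

```text
clock: 24.42
tool_pos: [0.6251, 0.0758, 0.1499]
eef_rot: [-0.706, 0.035, -0.035, 0.707]
contact_force: [0.1, -0.6, -1.1]
opening: 0.587
row [-0.0008, 0.1029, 0.0033, -0.0006, -0.0019, -0.0003] cur jaw 84.4 -> 84.7
```

```bash
python3 -m handwheel '[[[-0.001,0.02,0.003,0,-0.002,0],[-0.001,0.045,0.003,0,-0.002,0],[-0.001,0.065,0.003,0,-0.002,0],[-0.001,0.08,0.003,0,-0.002,0],[-0.001,0.09,0.003,0,-0.002,0],[-0.001,0.097,0.003,0,-0.002,0],[-0.001,0.103,0.003,0,-0.002,0],[-0.001,0.103,0.003,0,-0.002,0],[-0.001,0.103,0.003,0,-0.002,0]]]'
python3 -m handwheel '[[[0,0,0,0,0,0],[0,0,0,0,0,0],[0,0,0,0,0,0],[0,0,0,0,0,0],[0,0,0,0,0,0]]]' 1
python3 -m handwheel '[[[0,-0.03,0,0,0,0],[0,-0.06,0,0,0,0],[0,-0.1,0,0,0,0],[-0.02,-0.12,-0.03,0,-0.02,0],[-0.04,-0.12,-0.07,0,-0.063,0],[-0.06,-0.12,-0.11,0,-0.063,0],[-0.06,-0.12,-0.15,0,-0.063,0],[-0.06,-0.12,-0.164,0,-0.063,0],[-0.06,-0.12,-0.164,0,-0.063,0],[-0.06,-0.12,-0.164,0,-0.063,0]]]'
python3 - <<'E'
from h import *
print(r.get_state()['q'].round(2))
find(.01,'w13',rad=.15)
k,im=shot('top','top2')
v=cv2.resize(im[100:220,205:345,::-1],None,fx=4,fy=4); w=cv2.imread('pics/w13.png')[100:300,100:420]
w=cv2.copyMakeBorder(cv2.resize(w,None,fx=.7,fy=.7),0,v.shape[0]-140,0,0,0); cv2.imwrite('pics/c13.png',np.hstack([v,w]))
E
```

```text
clock: 25.17
tool_pos: [0.6245, 0.0823, 0.048]
eef_rot: [-0.705, 0.031, -0.032, 0.708]
contact_force: [0.0, 0.1, 0.2]
opening: 0.584
clock: 25.58
tool_pos: [0.6244, 0.0822, 0.0478]
eef_rot: [-0.705, 0.031, -0.032, 0.708]
contact_force: [0.2, -0.6, -0.1]
opening: 0.939
clock: 26.42
tool_pos: [0.5498, -0.0774, 0.1669]
eef_rot: [-0.705, -0.038, 0.037, 0.708]
contact_force: [-0.3, 0.7, -0.2]
opening: 0.997
[ 0.69  1.   -1.25  1.82  1.05  1.16  0.75]
(array([549.9, -78.4]), array([100.3,  52.7]), 6.2, array([258, 173]))
tcp [ 0.5501 -0.0756  0.1672] qd 0.036
```

View pics/c13.png

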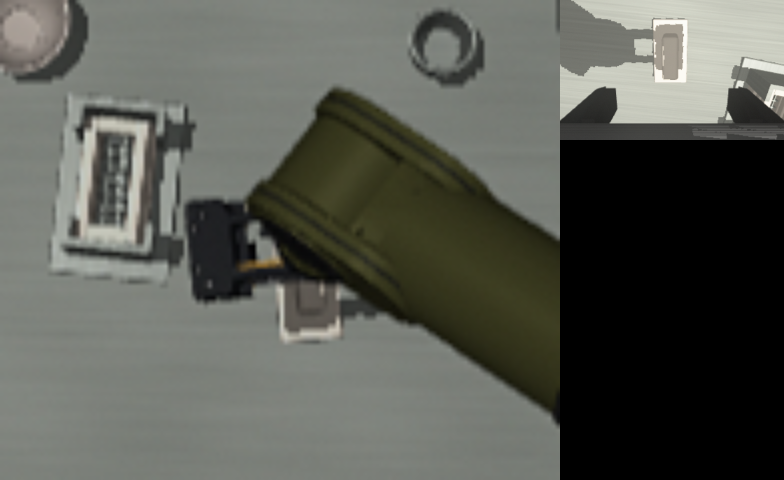

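Both spacers lie square on the cutter at (117,180). The cover measures (0.5499, -0.0784) with yaw 6.2°, and its rib will be gripped.

```bash
python3 - <<'E'
from h import *
delta([.5500,-.0785,.018],96.2)
E
```

```text
row [-0.0009, 0.1493, -0.0045, -0.0017, 0.0008, 0.0005] cur jaw 96.3 -> 96.2
```

```bash
python3 -m handwheel '[[[-0.001,0.03,-0.0045,-0.002,0,0],[-0.001,0.07,-0.0045,-0.002,0,0],[-0.001,0.11,-0.0045,-0.002,0,0],[-0.001,0.135,-0.0045,-0.002,0,0],[-0.001,0.149,-0.0045,-0.002,0,0],[-0.001,0.149,-0.0045,-0.002,0,0],[-0.001,0.149,-0.0045,-0.002,0,0]]]' 1 30
python3 -m handwheel '[[[0,0,0,0,0,0],[0,0,0,0,0,0],[0,0,0,0,0,0],[0,0,0,0,0,0],[0,0,0,0,0,0],[0,0,0,0,0,0],[0,0,0,0,0,0],[0,0,0,0,0,0],[0,0,0,0,0,0],[0,0,0,0,0,0]]]' -1 30
python3 -m handwheel '[[[0,-0.03,0,0,0,0],[0,-0.07,0,0,0,0],[0,-0.11,0,0,0,0],[0,-0.14,0,0,0,0],[0.04,-0.17,0.04,0,0.02,0],[0.06,-0.17,0.08,0,0.063,0],[0.06,-0.17,0.12,0,0.063,0],[0.06,-0.17,0.164,0,0.063,0],[0.06,-0.17,0.164,0,0.063,0],[0.06,-0.17,0.164,0,0.063,0]]]'
python3 - <<'E'
from h import *
k,im=shot('wrist','w14'); s=r.get_state(); Rm=R.from_quat(s['eef_rot']).as_matrix()
m=cv2.morphologyEx(white(im,60),cv2.MORPH_CLOSE,np.ones((3,3)))
for c in cv2.findContours(m,0,1)[0]:
  if cv2.contourArea(c)>800:
    p=(ray(k,c[:,0],s['tool_pos'][2]-.008)-s['tool_pos'])@Rm
    print('in hand',p.min(0).round(4),p.max(0).round(4))
delta([.6245,.0794,.16],84.7)
E
```

```text
clock: 27.1
tool_pos: [0.5496, -0.0782, 0.0178]
eef_rot: [0.706, 0.04, -0.039, -0.706]
contact_force: [0.5, -0.3, -0.3]
opening: 0.998
clock: 27.93
tool_pos: [0.5494, -0.0804, 0.0178]
eef_rot: [0.707, 0.039, -0.038, -0.705]
contact_force: [-0.5, 1.4, 0.2]
opening: 0.267
clock: 28.77
tool_pos: [0.5896, 0.0971, 0.1885]
eef_rot: [-0.705, 0.027, -0.028, 0.708]
contact_force: [-0.7, 0.4, -1.5]
opening: 0.244
in hand [0.0462 0.0079 0.1322] [0.0804 0.0079 0.1539]
in hand [-0.0317  0.0079  0.1026] [0.0055 0.0079 0.14  ]
in hand [-0.0507  0.0079 -0.0349] [0.0764 0.0081 0.0471]
in hand [-0.0915  0.0079  0.0577] [-0.0493  0.0079  0.0902]
in hand [-0.1124  0.0078  0.0978] [-0.0727  0.0078  0.123 ]
row [0.0353, 0.0277, -0.0107, 0.0003, 0.0031, 0.0002] cur jaw 85.3 -> 84.7
```

```bash
python3 -m handwheel '[[[0.035,0.02,-0.0107,0,0.003,0],[0.035,0.02,-0.0107,0,0.003,0],[0.035,0.02,-0.0107,0,0.003,0],[0.035,0.02,-0.0107,0,0.003,0],[0.035,0.02,-0.0107,0,0.003,0]]]'
python3 - <<'E'
from h import *
delta([.6245,.0794,.073],84.7)
E
```

```text
clock: 29.23
tool_pos: [0.6245, 0.0752, 0.1676]
eef_rot: [0.707, -0.035, 0.035, -0.705]
contact_force: [-0.4, -0.5, -2.3]
opening: 0.249
row [-0.0004, 0.0946, 0.0044, 0.0007, -0.0019, 0.0001] cur jaw 84.4 -> 84.7
```

```bash
python3 -m handwheel '[[[0,0.02,0.003,0,-0.002,0],[0,0.045,0.003,0,-0.002,0],[0,0.06,0.003,0,-0.002,0],[0,0.073,0.003,0,-0.002,0],[0,0.083,0.003,0,-0.002,0],[0,0.09,0.003,0,-0.002,0],[0,0.095,0.003,0,-0.002,0],[0,0.095,0.003,0,-0.002,0],[0,0.095,0.003,0,-0.002,0]]]'
python3 -m handwheel '[[[0,0,0,0,0,0],[0,0,0,0,0,0],[0,0,0,0,0,0],[0,0,0,0,0,0],[0,0,0,0,0,0],[0,0,0,0,0,0]]]' 0.3
python3 -m handwheel '[[[0,-0.03,0,0,0,0],[0,-0.06,0,0,0,0],[0,-0.1,0,0,0,0],[0,-0.14,0,0,0,0],[0,-0.18,0,0,0,0],[0,-0.18,0,0,0,0]]]'
python3 - <<'E'
from h import *
print(r.get_state()['q'].round(2))
k,im=shot('wrist','w15'); k2,im2=shot('side','side15')
v=cv2.resize(im2[155:300,130:260,::-1],None,fx=2.7,fy=2.7)
w=im[100:320,100:460,::-1]; w=cv2.copyMakeBorder(w,0,v.shape[0]-220,0,0,0)
cv2.imwrite('pics/c15.png',np.hstack([v,w]))
E
```

```text
clock: 29.98
tool_pos: [0.6257, 0.0789, 0.0736]
eef_rot: [0.707, -0.032, 0.033, -0.706]
contact_force: [-2.0, -0.7, 2.3]
opening: 0.248
clock: 30.48
tool_pos: [0.6254, 0.0785, 0.0725]
eef_rot: [0.707, -0.032, 0.033, -0.706]
contact_force: [1.0, 0.3, 0.1]
opening: 0.645
clock: 30.98
tool_pos: [0.6279, 0.0823, 0.2612]
eef_rot: [-0.705, 0.028, -0.037, 0.708]
contact_force: [0.8, 0.7, -0.1]
opening: 0.65
[ 0.36  0.93 -1.22  1.5   0.89  1.33  0.54]
```

View pics/c15.png

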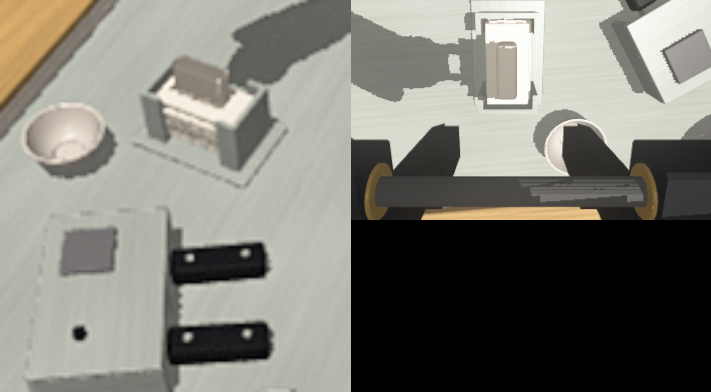

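The stack is complete: the cover lies level on the top spacer inside the stand in both views. Both handles are still in the dock. Next comes the outer handle.

```bash
python3 -m handwheel '[[[-0.168,0,0.222,0,-0.172,0],[-0.168,0.01,0.222,0,-0.172,0],[-0.168,0.02,0.222,0,-0.172,0],[-0.168,0.04,0.222,0,-0.172,0],[-0.168,0.06,0.222,0,-0.172,0],[-0.168,0.08,0.222,0,-0.172,0],[-0.168,0.1,0.222,0,-0.172,0],[-0.168,0.1,0.222,0,-0.172,0],[-0.168,0.1,0.222,0,-0.172,0],[-0.168,0.1,0.222,0,-0.172,0],[-0.168,0.1,0.222,0,-0.172,0]]]' 1 60
cat >> h.py <<'E'
def dark(z=.028,name=None,vmax=60,lo=700):
    k,im=shot('wrist',name); s=r.get_state(); m=(im.max(2)<vmax).astype(np.uint8); m[225:]=0 if False else m[225:]
    m=cv2.morphologyEx(m,cv2.MORPH_CLOSE,np.ones((5,5)))
    for b in blobs(k,im,m,z,lo): print(b)
    print('tcp',s['tool_pos'].round(4),'qd',np.abs(s['qd']).max().round(3))
E
python3 - <<'E'
from h import *
print(r.get_state()['q'].round(2))
dark(name='w16')
E
```

```text
clock: 32.0
tool_pos: [0.4792, 0.3142, 0.1518]
eef_rot: [0.691, 0.157, -0.157, -0.688]
contact_force: [-0.2, -0.0, 0.7]
opening: 0.996
[-0.05  1.03 -1.22  1.78  1.07  1.17  0.39]
(array([497.7, 464.8]), array([90.2, 37.8]), -65.4, array([379, 263]))
(array([506.3, 542.5]), array([157.6, 128.6]), -54.4, array([456, 295]))
(array([618.4, 372.8]), array([615.1, 194.3]), -64.1, array([210, 341]))
(array([564.3, 240.8]), array([166.1,  67.7]), -3.7, array([165, 221]))
tcp [0.4796 0.3142 0.1523] qd 0.013
```

View pics/w16.png

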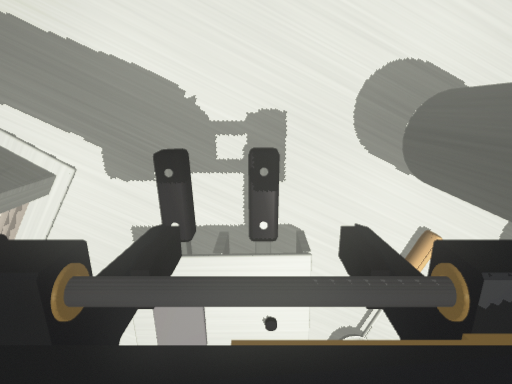

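Handle A is at columns 249–280, rows 148–240; handle B leans slightly, from (154,150) to (195,240). The jug is at the upper right, so I'm computing the axes and the jug clearance.

```bash
python3 - <<'E'
from h import *
k=get_calibration('wrist')
im=cv2.imread('pics/w16.png')[:,:,::-1]; m=(im.max(2)<62)
for n,c0,c1 in(('A',240,290),('B',146,205)):
    pts=[]
    for y in range(158,216,3):
        x=np.where(m[y,c0:c1])[0]+c0
        if len(x)>10: pts.append((x.min(),x.max()+1,y))
    pts=np.array(pts); L=ray(k,pts[:,[0,2]],.028)[:,:2]; Q=ray(k,pts[:,[1,2]],.028)[:,:2]; C=(L+Q)/2
    d=np.linalg.svd(C-C.mean(0))[2][0]; d*=np.sign(d[0])
    print(n,'mid',C.mean(0).round(4),'yaw',np.degrees(np.arctan2(d[1],d[0])).round(2),'w',np.linalg.norm(L-Q,axis=1).round(4)[::5])
    e=ray(k,[((pts[0,0]+pts[0,1])/2,149)],.028)[0,:2]; print(' far end',e.round(4),'centre',(e+.0475*d).round(4))
kt=get_calibration('top'); print('jug',ray(kt,[(97.5,225)],.19))
E
```

```text
A mid [0.4685 0.314 ] yaw 23.93 w [0.0236 0.0278 0.0234]
 far end [0.4474 0.3048] centre [0.4908 0.324 ]
B mid [0.5043 0.2327] yaw 28.04 w [0.0331 0.0327]
 far end [0.4859 0.2244] centre [0.5279 0.2467]
jug [[0.35968916 0.46775897 0.19      ]]
```

B goes first, because it blocks A's way out. The jug is well clear at (0.36, 0.47). I'll grip B's handle 18 mm ahead of its centre, near the balance point.

```bash
python3 - <<'E'
from h import *
delta([.544,.254,.12],117)
E
```

```text
row [0.0321, 0.0326, -0.0819, 0.0009, -0.0081, 0.0001] cur jaw 115.5 -> 117.0
```

```bash
python3 -m handwheel '[[[0.032,0.032,-0.082,0,-0.008,0],[0.032,0.032,-0.082,0,-0.008,0],[0.032,0.032,-0.082,0,-0.008,0],[0.032,0.032,-0.082,0,-0.008,0],[0.032,0.032,-0.082,0,-0.008,0],[0.032,0.032,-0.082,0,-0.008,0]]]' 0.36 60
python3 - <<'E'
from h import *
dark(name='w17'); delta([.544,.254,.004],117)
k=get_calibration('wrist'); im=cv2.imread('pics/w17.png')[:,:,::-1]; m=(im.max(2)<62)
for y in (140,160,180,200,220):
    x=np.where(m[y,200:330])[0]+200
    if len(x): print(y,x.min(),x.max(), ray(k,[((x.min()+x.max()+1)/2,y)],.028)[0].round(4))
E
```

```text
clock: 32.55
tool_pos: [0.5424, 0.2561, 0.1214]
eef_rot: [0.687, 0.167, -0.166, -0.687]
contact_force: [-0.4, -0.4, -0.6]
opening: 0.682
(array([654.8, 307.9]), array([546.6, 178.2]), -62.7, array([217, 331]))
(array([555.4, 418.6]), array([260.7, 154.4]), 86.8, array([405, 269]))
(array([534.1, 243.5]), array([83.9, 27.8]), 27.7, array([252, 184]))
tcp [0.5421 0.2565 0.1214] qd 0.011
row [0.0003, 0.1174, -0.003, 0.0003, 0.0013, 0.0004] cur jaw 117.2 -> 117.0
140 235 268 [0.5057 0.2298 0.028 ]
160 235 268 [0.5205 0.2373 0.028 ]
180 236 268 [0.5357 0.2455 0.028 ]
200 237 268 [0.5515 0.254  0.028 ]
220 238 245 [0.5727 0.2538 0.028 ]
```

```bash
python3 -m handwheel '[[[0,0.03,-0.006,0,0.003,0],[0,0.07,-0.006,0,0.003,0],[0,0.1,-0.006,0,0.003,0],[0,0.117,-0.006,0,0.003,0],[0,0.117,-0.006,0,0.003,0],[0,0.117,-0.006,0,0.003,0]]]' 0.36 60
python3 -m handwheel '[[[0,0,0,0,0,0],[0,0,0,0,0,0],[0,0,0,0,0,0],[0,0,0,0,0,0],[0,0,0,0,0,0],[0,0,0,0,0,0]]]' -1 60
python3 -m handwheel '[[[-0.015,0,0,0,0,0],[-0.03,0,0,0,0,0],[-0.045,0,0,0,0,0],[-0.06,0,0,0,0,0],[-0.075,0,0,0,0,0],[-0.09,0,0,0,0,0],[-0.105,0,0,0,0,0],[-0.12,0,0,0,0,0],[-0.135,0,0,0,0,0],[-0.14,0,0,0,0,0],[-0.14,0,0,0,0,0],[-0.14,0,0,0,0,0]]]'
python3 - <<'E'
from h import *
print(r.get_state()['q'].round(2))
delta([.44,-.08,.125],145)
E
```

```text
clock: 33.1
tool_pos: [0.5447, 0.2512, 0.0036]
eef_rot: [0.688, 0.164, -0.163, -0.688]
contact_force: [0.4, 0.2, -0.2]
opening: 0.682
clock: 33.6
tool_pos: [0.5457, 0.2497, 0.0034]
eef_rot: [0.689, 0.163, -0.162, -0.687]
contact_force: [1.3, -0.4, 1.0]
opening: 0.337
clock: 34.6
tool_pos: [0.419, 0.186, 0.0033]
eef_rot: [0.689, 0.162, -0.164, -0.687]
contact_force: [-5.0, -3.1, 6.1]
opening: 0.333
[ 0.08  1.21 -1.07  2.16  1.51  0.97  0.06]
row [-0.1009, -0.1206, -0.2475, 0.0006, -0.1576, -0.0014] cur jaw 116.6 -> 145.0
```

```bash
python3 -m handwheel '[[[0,-0.03,0,0,0,0],[0,-0.06,0,0,0,0],[0,-0.09,0,0,0,0],[0,-0.12,0,0,0,0],[-0.016,-0.12,-0.04,0,0,0],[-0.03,-0.12,-0.08,0,-0.03,0],[-0.05,-0.12,-0.12,0,-0.06,0],[-0.065,-0.12,-0.16,0,-0.1,0],[-0.08,-0.12,-0.2,0,-0.13,0],[-0.1,-0.12,-0.2475,0,-0.158,0],[-0.1,-0.12,-0.2475,0,-0.158,0],[-0.1,-0.12,-0.2475,0,-0.158,0]]]'
python3 - <<'E'
from h import *
print(r.get_state()['q'].round(2))
delta([.44,-.08,.006],145)
E
```

```text
clock: 35.6
tool_pos: [0.4411, -0.0872, 0.1222]
eef_rot: [0.631, 0.321, -0.325, -0.627]
contact_force: [-1.0, 0.8, -2.5]
opening: 0.332
[ 0.77  1.02 -1.27  2.16  1.22  1.06  1.31]
row [0.0062, 0.1161, 0.0054, 0.0007, -0.0036, -0.0027] cur jaw 144.4 -> 145.0
```

```bash
python3 -m handwheel '[[[0,0.03,0,0,0,0],[0,0.06,0,0,0,0],[0,0.085,0,0,0,0],[0,0.1,0,0,0,0],[0,0.11,0,0,0,0],[0,0.117,0,0,0,0],[0,0.117,0,0,0,0],[0,0.117,0,0,0,0]]]'
python3 -m handwheel '[[[0,0,0,0,0,0],[0,0,0,0,0,0],[0,0,0,0,0,0],[0,0,0,0,0,0],[0,0,0,0,0,0]]]' 0.36
python3 -m handwheel '[[[0,-0.03,0,0,0,0],[0,-0.06,0,0,0,0],[0,-0.1,0,0,0.04,0],[0.02,-0.14,0,0,0.08,0],[0.03,-0.18,0,0,0.12,0],[0.04,-0.18,0,0,0.16,0],[0.05,-0.18,0,0,0.2,0],[0.057,-0.18,0,0,0.24,0],[0.057,-0.18,0,0,0.28,0],[0.057,-0.18,0,0,0.32,0],[0.057,-0.18,0,0,0.34,0],[0.057,-0.18,0,0,0.34,0]]]'
python3 -m handwheel '[[[0,0,0,0,0.34,0],[0,0,0,0,0.34,0],[0,0,0,0,0.34,0],[0,0,0,0,0.34,0],[0,0,0,0,0.34,0],[0,0,0,0,0.34,0],[0,0,0,0,0.34,0],[0,0,0,0,0.34,0],[0,0,0,0,0.34,0],[0,0,0,0,0.34,0]]]'
python3 -m handwheel '[[[0,0,0,0,0.32,0],[0,0,0,0,0.32,0],[0,0,0,0,0.32,0],[0,0,0,0,0.32,0],[0,0,0,0,0.32,0],[0,0,0,0,0.32,0],[0,0,0,0,0.32,0],[0,0,0,0,0.32,0],[0,0,0,0,0.32,0],[0,0,0,0,0.32,0]]]'
python3 - <<'E'
from h import *
print(r.get_state()['q'].round(2)); k,im=shot('wrist','w18'); np.save('k18.npy',k); delta([.4735,-.038,.12],-35)
E
```

```text
clock: 36.27
tool_pos: [0.4422, -0.0791, 0.0068]
eef_rot: [0.628, 0.326, -0.327, -0.626]
contact_force: [-0.5, 1.1, -2.3]
opening: 0.339
clock: 36.68
tool_pos: [0.4421, -0.0793, 0.0072]
eef_rot: [0.628, 0.327, -0.327, -0.626]
contact_force: [-0.6, -0.0, -0.3]
opening: 0.668
clock: 37.68
tool_pos: [0.4742, -0.0321, 0.187]
eef_rot: [0.707, -0.038, 0.039, -0.705]
contact_force: [0.2, 0.3, -0.2]
opening: 0.682
clock: 38.52
tool_pos: [0.4742, -0.032, 0.1868]
eef_rot: [0.589, -0.391, 0.393, -0.588]
contact_force: [0.5, -0.8, 0.7]
opening: 0.677
clock: 39.35
tool_pos: [0.4741, -0.032, 0.1866]
eef_rot: [0.329, -0.625, 0.627, -0.328]
contact_force: [0.4, 0.0, -0.3]
opening: 0.683
[ 0.36  0.64 -0.62  2.05  0.63  0.64 -1.29]
row [0.0052, 0.0666, 0.0028, -0.0005, 0.002, 0.0006] cur jaw -34.6 -> -35.0
```

View pics/w18.png

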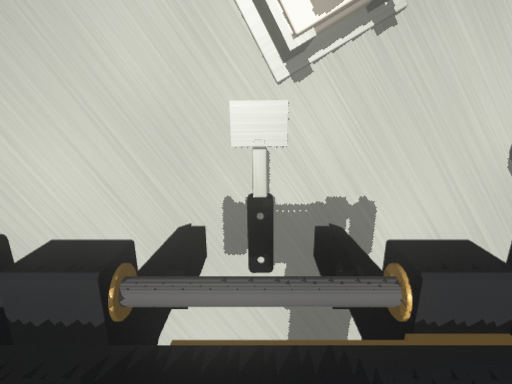

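The scraper lies flat: blade at (259,123), stem along column 260 over rows 148–195, handle over rows 195–272.

```bash
python3 - <<'E'
from h import *
k=np.load('k18.npy',allow_pickle=True).item()
p=ray(k,[(260,147),(260.5,195)],.024); q=ray(k,[(259,123)],.004); e=ray(k,[(260.5,271)],.028)
print(p.round(4),q.round(4),e.round(4)); d=(p[0]-p[1])[:2]; print(np.linalg.norm(d),np.degrees(np.arctan2(d[1],d[0])), (q-e))
s=p.mean(0); delta([s[0],s[1],.004],-35)
E
```

```text
[[ 0.4933 -0.0071  0.024 ]
 [ 0.4634 -0.0515  0.024 ]] [[0.5061 0.0133 0.004 ]] [[ 0.4103 -0.1286  0.028 ]]
0.053529197482197685 56.04510522661895 [[ 0.0957457   0.14191337 -0.024     ]]
row [-0.0049, 0.1826, 0.0017, -0.0005, 0.002, 0.0006] cur jaw -34.6 -> -35.0
```

```bash
python3 -m handwheel '[[[0.274,-0.11,0.147,0,-0.217,0],[0.274,-0.11,0.147,0,-0.217,0],[0.274,-0.11,0.147,0,-0.217,0],[0.274,-0.11,0.147,0,-0.217,0],[0.274,-0.11,0.147,0,-0.217,0],[0.274,-0.11,0.147,0,-0.217,0],[0.274,-0.11,0.147,0,-0.217,0],[0.274,-0.11,0.147,0,-0.217,0],[0.274,-0.11,0.147,0,-0.217,0],[0.274,-0.11,0.147,0,-0.217,0],[0.274,-0.11,0.147,0,-0.217,0]]]'
python3 -m handwheel '[[[0,0,0,0,0,0],[0,0,0,0,0,0]]]'
python3 - <<'E'
from fit import *
print(r.get_state()['q'].round(2))
k,im=shot('wrist','w19'); np.save('k19.npy',k); add('wrist',k,im)
for p0 in ([.4356,-.3908,-1.497],[.438,-.395,-1.52],[.442,-.388,-1.48]):
    x,f=fit('holder',p0,['wrist']); print(x.round(4),f)
v=draw('wrist','holder',x)[60:300,100:420]; cv2.imwrite('pics/w19f.png',cv2.resize(v,None,fx=2,fy=2))
E
```

```text
clock: 40.32
tool_pos: [0.4371, -0.3417, 0.2971]
eef_rot: [0.518, -0.481, 0.483, -0.517]
contact_force: [0.6, 0.1, 0.8]
opening: 0.679
clock: 40.48
tool_pos: [0.4378, -0.3388, 0.2971]
eef_rot: [0.519, -0.48, 0.481, -0.518]
contact_force: [0.8, -0.0, 0.4]
opening: 0.681
[ 1.12  0.67 -0.97  1.69  0.61  1.12  0.05]
[ 0.4363 -0.3917 -1.5049] -97.33087158203125
[ 0.4363 -0.3917 -1.5046] -97.32506561279297
[ 0.4363 -0.3917 -1.5049] -97.33186340332031
```

The holder fit agrees over three starts and with the top view: (0.4363, -0.3917), yaw -86.2°. Back to the stem.

```bash
python3 - <<'E'
from h import *
delta([.4785,-.0285,.12],-34)
E
```

```text
row [-0.3067, 0.1767, 0.064, -0.0002, 0.213, 0.0005] cur jaw 4.3 -> -34.0
```

```bash
python3 -m handwheel '[[[-0.307,0.17,0.064,0,0.213,0],[-0.307,0.17,0.064,0,0.213,0],[-0.307,0.17,0.064,0,0.213,0],[-0.307,0.17,0.064,0,0.213,0],[-0.307,0.17,0.064,0,0.213,0],[-0.307,0.17,0.064,0,0.213,0],[-0.307,0.17,0.064,0,0.213,0],[-0.307,0.17,0.064,0,0.213,0],[-0.307,0.17,0.064,0,0.213,0],[-0.307,0.17,0.064,0,0.213,0],[-0.307,0.17,0.064,0,0.213,0],[-0.307,0.17,0.064,0,0.213,0]]]' 0 60
python3 - <<'E'
from h import *
k,im=shot('wrist','w20'); print(r.get_state()['q'].round(2))
m=(im.max(2)<62); 
for y in (200,215,230):
    x=np.where(m[y,200:320])[0]+200
    if len(x): print(y,x.min(),x.max(),ray(k,[((x.min()+x.max()+1)/2,y)],.028)[0].round(4))
col=m[:,255:265].mean(1)>.5; print('dark rows',np.where(col)[0][:3]); y0=np.where(col)[0][0]
print('junction',ray(k,[(260,y0)],.028).round(4))
delta([.4785,-.0285,.004],-34)
E
```

```text
clock: 41.53
tool_pos: [0.4792, -0.0297, 0.1266]
eef_rot: [0.332, -0.624, 0.625, -0.331]
contact_force: [-1.3, -0.8, 0.5]
opening: 0.504
[ 0.29  0.74 -0.52  2.08  0.76  0.51 -1.4 ]
215 247 266 [ 0.466  -0.0471  0.028 ]
230 200 319 [ 0.46   -0.0608  0.028 ]
dark rows [222 223 224]
junction [[ 0.4644 -0.0543  0.028 ]]
row [-0.002, 0.1229, -0.0025, -0.0007, -0.0014, 0.0009] cur jaw -34.3 -> -34.0
```

```bash
python3 -m handwheel '[[[-0.001,0.03,-0.001,0,0,0],[-0.001,0.07,-0.001,0,0,0],[-0.001,0.1,-0.001,0,0,0],[-0.001,0.122,-0.001,0,0,0],[-0.001,0.122,-0.001,0,0,0],[-0.001,0.122,-0.001,0,0,0],[-0.001,0.122,-0.001,0,0,0]]]' 0 60
python3 -c "
from h import *
print(r.get_state()['q'].round(2)); delta([.4785,-.0285,.004],-34)"
```

```text
clock: 42.17
tool_pos: [0.4801, -0.0302, 0.0059]
eef_rot: [0.33, -0.624, 0.627, -0.33]
contact_force: [-0.3, -0.6, 0.2]
opening: 0.498
[ 0.06  0.95 -0.15  2.13  1.07  0.14 -1.69]
row [-0.0005, 0.0019, -0.0023, -0.001, -0.002, 0.0002] cur jaw -34.4 -> -34.0
```

```bash
python3 -m handwheel '[[[0,0,0,0,0,0],[0,0,0,0,0,0],[0,0,0,0,0,0],[0,0,0,0,0,0],[0,0,0,0,0,0],[0,0,0,0,0,0],[0,0,0,0,0,0]]]' -1 60
python3 -m handwheel '[[[0,-0.03,0,0,0,0],[0,-0.06,0,0,0,0],[0,-0.08,0,0,0,0],[0,-0.1,0,0,0,0],[0,-0.1,0,0,0,0],[0,-0.1,0,0,0,0]]]'
python3 -c "
from h import *
print(r.get_state()['q'].round(2)); delta([.4683,-.1931,.08],3.8)"
```

```text
clock: 42.75
tool_pos: [0.4792, -0.0288, 0.0052]
eef_rot: [0.331, -0.624, 0.626, -0.331]
contact_force: [-1.9, 1.5, 7.1]
opening: 0.174
clock: 43.25
tool_pos: [0.48, -0.0293, 0.1051]
eef_rot: [0.33, -0.624, 0.626, -0.331]
contact_force: [-0.8, 0.2, -2.3]
opening: 0.175
[ 0.26  0.78 -0.49  2.1   0.84  0.47 -1.48]
row [0.1419, 0.0254, 0.0826, -0.001, -0.2117, 0.0005] cur jaw -34.3 -> 3.8
```

```bash
python3 -m handwheel '[[[0.142,0.02,0.0826,0,-0.212,0],[0.142,0.02,0.0826,0,-0.212,0],[0.142,0.02,0.0826,0,-0.212,0],[0.142,0.02,0.0826,0,-0.212,0],[0.142,0.02,0.0826,0,-0.212,0],[0.142,0.02,0.0826,0,-0.212,0],[0.142,0.02,0.0826,0,-0.212,0],[0.142,0.02,0.0826,0,-0.212,0],[0.142,0.02,0.0826,0,-0.212,0],[0.142,0.02,0.0826,0,-0.212,0]]]'
python3 -c "
from h import *
print(r.get_state()['q'].round(2)); delta([.4683,-.1931,.008],3.8)
k,im=shot('wrist','w21')
s=r.get_state();Rm=R.from_quat(s['eef_rot']).as_matrix()
m=(im.max(2)<62); print([ (y,np.where(m[y,200:320])[0][[0,-1]]+200) for y in (205,212,218) if m[y,200:320].any()])"
```

```text
clock: 44.08
tool_pos: [0.4678, -0.192, 0.0847]
eef_rot: [0.518, -0.482, 0.483, -0.516]
contact_force: [1.4, -0.7, -2.6]
opening: 0.178
[ 0.7   0.88 -0.68  2.03  1.01  0.61 -0.62]
row [0.0009, 0.0767, 0.0004, 0.0, 0.0009, 0.0007] cur jaw 4.0 -> 3.8
[]
```

```bash
python3 -m handwheel '[[[0.001,0.03,0,0,0.001,0],[0.001,0.055,0,0,0.001,0],[0.001,0.07,0,0,0.001,0],[0.001,0.0765,0,0,0.001,0],[0.001,0.0765,0,0,0.001,0],[0.001,0.0765,0,0,0.001,0],[0.001,0.0765,0,0,0.001,0]]]'
python3 -c "
from h import *
print(r.get_state()['q'].round(2)); delta([.4757,-.3059,.007],3.8)"
python3 -m handwheel '[[[0.01,0,0,0,0,0],[0.02,0,0,0,0,0],[0.03,0,0,0,0,0],[0.03,0,0,0,0,0]]]'
python3 -c "
from h import *
print(r.get_state()['q'].round(2)); delta([.4757,-.3059,.007],3.8)"
```

```text
clock: 44.72
tool_pos: [0.4688, -0.1939, 0.0095]
eef_rot: [0.516, -0.482, 0.485, -0.516]
contact_force: [0.8, -0.1, -2.6]
opening: 0.177
[ 0.62  1.   -0.54  2.04  1.22  0.48 -0.81]
row [0.1122, 0.0028, -0.0004, -0.0007, -0.0003, 0.0009] cur jaw 3.7 -> 3.8
clock: 45.05
tool_pos: [0.4702, -0.227, 0.0095]
eef_rot: [0.516, -0.483, 0.486, -0.514]
contact_force: [-0.4, -0.1, -1.8]
opening: 0.174
[ 0.69  1.   -0.56  2.    1.18  0.51 -0.7 ]
row [0.0791, 0.0029, 0.0006, -0.0006, -0.0016, 0.0017] cur jaw 3.5 -> 3.8
```

```bash
python3 -m handwheel '[[[0.01,0.001,0,0,-0.001,0.001],[0.02,0.002,0,0,-0.001,0.001],[0.03,0.002,0.0005,0,-0.001,0.001],[0.04,0.002,0.0005,0,-0.001,0.001],[0.05,0.002,0.0005,0,-0.001,0.001],[0.06,0.002,0.0005,0,-0.001,0.001],[0.067,0.002,0.0005,0,-0.001,0.001],[0.073,0.003,0.0005,0,-0.001,0.001],[0.079,0.003,0.0005,0,-0.001,0.001],[0.079,0.003,0.0005,0,-0.001,0.001],[0.079,0.003,0.0005,0,-0.001,0.001]]]'
python3 -c "
from h import *
delta([.4757,-.3059,.006],3.8)"
```

```text
clock: 45.97
tool_pos: [0.4756, -0.3026, 0.0059]
eef_rot: [-0.516, 0.483, -0.483, 0.517]
contact_force: [-0.2, -0.2, -3.3]
opening: 0.178
row [0.0033, -0.0002, -0.0001, -0.0002, 0.0005, -0.0003] cur jaw 3.9 -> 3.8
```

```bash
python3 -m handwheel '[[[0.002,0,0,0,0,0],[0.004,0.0005,0,0,0,0],[0.005,0.0005,0,0,0,0],[0.005,0.0005,0,0,0,0],[0.005,0.0005,0,0,0,0]]]'
python3 -m handwheel '[[[0,0,0,0,0,0],[0,0,0,0,0,0],[0,0,0,0,0,0],[0,0,0,0,0,0]]]' 0
python3 -m handwheel '[[[0,-0.03,0,0,0,0],[0,-0.06,0,0,0,0],[0,-0.1,0,0,0,0],[0,-0.14,0,0,0,0],[0,-0.18,0,0,0,0],[0,-0.2,0,0,0,0],[0,-0.2,0,0,0,0]]]'
python3 - <<'E'
from h import *
k,im=shot('wrist','w22'); s=r.get_state(); print(s['q'].round(2),s['tool_pos'])
# dark handle remaining + where stem ends: profile along lane axis
u=np.array([.0658,-.9978]); a=np.array([.4775,-.3328])
for d in np.arange(-.09,.02,.004):
    P=np.r_[a+d*u,.024]; q=proj(k,P)[0]; print(round(d,3),q.round(),im[int(q[1]),int(q[0])] if 0<=q[1]<384 else '')
delta([.479,.317,.25],115)
E
```

```text
clock: 46.38
tool_pos: [0.4762, -0.3051, 0.0053]
eef_rot: [-0.516, 0.483, -0.481, 0.519]
contact_force: [-1.1, 5.8, -0.3]
opening: 0.173
clock: 46.72
tool_pos: [0.476, -0.3085, 0.0054]
eef_rot: [-0.517, 0.483, -0.483, 0.517]
contact_force: [0.7, -0.5, -1.1]
opening: 0.456
clock: 47.3
tool_pos: [0.4787, -0.3088, 0.2104]
eef_rot: [-0.515, 0.48, -0.486, 0.518]
contact_force: [0.3, -0.6, 0.0]
opening: 0.503
[ 0.98  0.78 -0.86  1.76  0.72  0.95 -0.12] [ 0.47710387 -0.30876564  0.20772503]
-0.09 [255. 112.] [233 235 226]
-0.086 [255. 116.] [229 231 222]
-0.082 [255. 119.] [229 231 222]
-0.078 [255. 123.] [232 233 225]
-0.074 [255. 127.] [225 227 218]
-0.07 [255. 130.] [224 226 217]
-0.066 [255. 134.] [229 231 222]
-0.062 [255. 137.] [226 228 219]
-0.058 [255. 141.] [221 223 212]
-0.054 [255. 144.] [218 220 209]
-0.05 [255. 148.] [188 191 178]
-0.046 [255. 151.] [219 221 209]
-0.042 [255. 155.] [218 220 208]
-0.038 [255. 158.] [217 219 207]
-0.034 [255. 162.] [216 218 206]
-0.03 [255. 165.] [214 216 203]
-0.026 [255. 168.] [211 214 201]
-0.022 [255. 172.] [210 213 200]
-0.018 [255. 175.] [208 211 198]
-0.014 [255. 178.] [207 209 196]
-0.01 [255. 182.] [206 208 196]
-0.006 [255. 185.] [204 206 194]
-0.002 [255. 188.] [202 205 192]
0.002 [255. 191.] [191 193 182]
0.006 [255. 194.] [68 67 64]
0.01 [255. 198.] [237 232 229]
0.014 [255. 201.] [235 230 226]
0.018 [255. 204.] [241 237 233]
row [-0.6241, -0.0436, 0.0442, -0.0018, 0.3825, -0.0002] cur jaw 3.9 -> -65.0
```

The scraper reached the back wall (5.8 N), and the profile shows only the stem outside the mouth. Now for scraper A.

```bash
python3 -m handwheel '[[[-0.637,-0.04,0.0735,0,-0.617,0],[-0.637,-0.04,0.0735,0,-0.617,0],[-0.637,-0.04,0.0735,0,-0.617,0],[-0.637,-0.04,0.0735,0,-0.617,0],[-0.637,-0.04,0.0735,0,-0.617,0],[-0.637,-0.04,0.0735,0,-0.617,0],[-0.637,-0.04,0.0735,0,-0.617,0],[-0.637,-0.04,0.0735,0,-0.617,0],[-0.637,-0.04,0.0735,0,-0.617,0],[-0.637,-0.04,0.0735,0,-0.617,0],[-0.637,-0.04,0.0735,0,-0.617,0],[-0.637,-0.04,0.0735,0,-0.617,0]]]' 0.36 60
python3 -c "
from h import *
print(r.get_state()['q'].round(2)); delta([.507,.3315,.15],116)"
```

```text
clock: 48.35
tool_pos: [0.4984, 0.1915, 0.2351]
eef_rot: [0.708, 0.001, -0.002, -0.707]
contact_force: [0.6, -0.4, 0.0]
opening: 0.681
[ 0.19  0.83 -1.19  1.82  0.86  1.13  0.26]
row [0.0092, 0.0849, 0.1401, 0.0003, -0.1434, -0.0006] cur jaw 90.2 -> 116.0
```

```bash
python3 -m handwheel '[[[0.009,0,0.14,0,-0.143,0],[0.009,0.02,0.14,0,-0.143,0],[0.009,0.06,0.14,0,-0.143,0],[0.009,0.1,0.14,0,-0.143,0],[0.009,0.11,0.14,0,-0.143,0],[0.009,0.11,0.14,0,-0.143,0],[0.009,0.11,0.14,0,-0.143,0],[0.009,0.11,0.14,0,-0.143,0]]]' 0.36 60
python3 - <<'E'
from h import *
k,im=shot('wrist','w23'); m=(im.max(2)<62); print(r.get_state()['tool_pos'])
for y in range(100,225,15):
    x=np.where(m[y,210:310])[0]+210
    if len(x): print(y,x.min(),x.max(), ray(k,[((x.min()+x.max()+1)/2,y)],.028)[0].round(4))
dark(); delta([.507,.3315,.004],116)
E
```

```text
clock: 49.02
tool_pos: [0.5085, 0.3303, 0.1276]
eef_rot: [-0.689, -0.157, 0.156, 0.69]
contact_force: [0.6, 0.1, 0.7]
opening: 0.681
[0.50913249 0.33041018 0.12857964]
130 245 278 [0.4608 0.3089 0.028 ]
145 245 277 [0.4722 0.314  0.028 ]
160 245 277 [0.4838 0.3195 0.028 ]
175 245 277 [0.4957 0.3253 0.028 ]
190 246 276 [0.5079 0.3312 0.028 ]
205 246 246 [0.5264 0.3251 0.028 ]
(array([534.3, 520.7]), array([194.8, 113.9]), -61.2, array([424, 290]))
(array([626.9, 381.7]), array([563.7, 186.9]), -64.5, array([211, 328]))
(array([488.5, 321.6]), array([64.2, 28.1]), 25.4, array([261, 161]))
tcp [0.5094 0.3305 0.129 ] qd 0.008
row [-0.0022, 0.125, 0.0019, -0.0003, -0.0027, 0.0011] cur jaw 115.5 -> 116.0
```

```bash
python3 -m handwheel '[[[-0.003,0.03,0.001,0,0,0],[-0.003,0.07,0.001,0,0,0],[-0.003,0.1,0.001,0,0,0],[-0.003,0.125,0.001,0,0,0],[-0.003,0.125,0.001,0,0,0],[-0.003,0.125,0.001,0,0,0],[-0.003,0.125,0.001,0,0,0]]]' 0.36 60
python3 -m handwheel '[[[0,0,0,0,0,0],[0,0,0,0,0,0],[0,0,0,0,0,0],[0,0,0,0,0,0],[0,0,0,0,0,0],[0,0,0,0,0,0]]]' -1 60
python3 -m handwheel '[[[-0.015,0,0,0,0,0],[-0.03,0,0,0,0,0],[-0.045,0,0.001,0,0,0],[-0.06,0,0.001,0,0,0],[-0.075,0,0.001,0,0,0],[-0.09,0,0.002,0,0,0],[-0.105,0,0.002,0,0,0],[-0.12,0,0.002,0,0,0],[-0.13,0,0.002,0,0,0],[-0.135,0,0.002,0,0,0],[-0.135,0,0.002,0,0,0],[-0.135,0,0.002,0,0,0]]]'
python3 - <<'E'
from h import *
print(r.get_state()['q'].round(2))
delta([.44,-.08,.125],145)
E
```

```text
clock: 49.7
tool_pos: [0.5067, 0.3303, 0.0037]
eef_rot: [-0.689, -0.157, 0.155, 0.69]
contact_force: [0.0, 0.1, 1.0]
opening: 0.677
clock: 50.2
tool_pos: [0.5055, 0.3303, 0.0022]
eef_rot: [-0.689, -0.157, 0.156, 0.69]
contact_force: [0.2, -0.1, 2.2]
opening: 0.331
clock: 51.2
tool_pos: [0.3818, 0.2736, 0.0021]
eef_rot: [-0.689, -0.157, 0.157, 0.69]
contact_force: [-3.8, -2.1, 5.7]
opening: 0.339
[-0.15  1.18 -1.01  2.13  1.49  0.9  -0.12]
row [-0.1007, -0.1231, -0.3438, -0.0003, -0.1631, -0.0003] cur jaw 115.6 -> 145.0
```

```bash
python3 -m handwheel '[[[0,-0.03,0,0,0,0],[0,-0.06,0,0,0,0],[0,-0.09,0,0,0,0],[0,-0.12,0,0,0,0],[-0.01,-0.122,-0.035,0,0,0],[-0.02,-0.122,-0.07,0,-0.03,0],[-0.03,-0.122,-0.11,0,-0.06,0],[-0.04,-0.122,-0.15,0,-0.08,0],[-0.055,-0.122,-0.19,0,-0.1,0],[-0.07,-0.122,-0.23,0,-0.12,0],[-0.08,-0.122,-0.27,0,-0.14,0],[-0.09,-0.122,-0.31,0,-0.16,0]]]'
python3 -m handwheel '[[[-0.01,0,-0.035,0,0,0],[-0.01,0,-0.035,0,0,0],[-0.01,0,-0.035,0,0,0]]]'
python3 - <<'E'
from h import *
print(r.get_state()['q'].round(2))
delta([.44,-.08,.005],145)
E
```

```text
clock: 52.2
tool_pos: [0.435, -0.046, 0.1232]
eef_rot: [-0.628, -0.324, 0.324, 0.629]
contact_force: [1.6, 1.6, -2.6]
opening: 0.337
clock: 52.45
tool_pos: [0.4586, -0.0743, 0.1229]
eef_rot: [-0.63, -0.321, 0.321, 0.63]
contact_force: [-0.1, 0.7, -2.9]
opening: 0.337
[ 0.72  0.99 -1.21  2.12  1.19  1.    1.34]
row [-0.0157, 0.1179, 0.0116, -0.0002, -0.0058, 0.0003] cur jaw 144.0 -> 145.0
```

```bash
python3 -m handwheel '[[[-0.016,0.03,0.008,0,0,0],[-0.016,0.06,0.008,0,0,0],[-0.016,0.085,0.008,0,0,0],[-0.016,0.1,0.008,0,0,0],[-0.016,0.11,0.008,0,0,0],[-0.016,0.118,0.008,0,0,0],[-0.016,0.118,0.008,0,0,0],[-0.016,0.118,0.008,0,0,0]]]'
python3 -m handwheel '[[[0,0,0,0,0,0],[0,0,0,0,0,0],[0,0,0,0,0,0],[0,0,0,0,0,0],[0,0,0,0,0,0]]]' 0.36
python3 -m handwheel '[[[0,-0.03,0,0,0,0],[0,-0.06,0,0,0,0],[0,-0.1,0,0,0.04,0],[0.02,-0.14,0,0,0.08,0],[0.03,-0.18,0,0,0.12,0],[0.04,-0.18,0,0,0.16,0],[0.05,-0.18,0,0,0.2,0],[0.057,-0.18,0,0,0.24,0],[0.057,-0.18,0,0,0.28,0],[0.057,-0.18,0,0,0.32,0],[0.057,-0.18,0,0,0.34,0],[0.057,-0.18,0,0,0.34,0]]]'
python3 -m handwheel '[[[0,0,0,0,0.34,0],[0,0,0,0,0.34,0],[0,0,0,0,0.34,0],[0,0,0,0,0.34,0],[0,0,0,0,0.34,0],[0,0,0,0,0.34,0],[0,0,0,0,0.34,0],[0,0,0,0,0.34,0],[0,0,0,0,0.34,0],[0,0,0,0,0.34,0]]]'
python3 -m handwheel '[[[0,0,0,0,0.32,0],[0,0,0,0,0.32,0],[0,0,0,0,0.32,0],[0,0,0,0,0.32,0],[0,0,0,0,0.32,0],[0,0,0,0,0.32,0],[0,0,0,0,0.32,0],[0,0,0,0,0.32,0],[0,0,0,0,0.32,0],[0,0,0,0,0.32,0]]]'
python3 - <<'E'
from h import *
s=r.get_state();print(s['q'].round(2)); k,im=shot('wrist','w24'); np.save('k24.npy',k)
m=(im.max(2)<62).astype(np.uint8); m[285:]=0
for y in range(180,265,12):
    x=np.where(m[y,225:300])[0]+225
    if len(x): print(y,x.min(),x.max(), ray(k,[((x.min()+x.max()+1)/2,y)],.028)[0].round(4))
col=np.where(m[:,240:280].sum(1)>18)[0]; print('handle rows',col.min(),col.max())
print(ray(k,[(260,col.min())],.028).round(4))
E
```

```text
clock: 53.12
tool_pos: [0.4421, -0.0794, 0.0057]
eef_rot: [-0.628, -0.324, 0.323, 0.629]
contact_force: [-0.2, 0.3, -2.2]
opening: 0.337
clock: 53.53
tool_pos: [0.4424, -0.0803, 0.0061]
eef_rot: [0.629, 0.324, -0.323, -0.629]
contact_force: [0.6, -0.7, -0.6]
opening: 0.671
clock: 54.53
tool_pos: [0.4751, -0.034, 0.186]
eef_rot: [-0.706, 0.042, -0.043, 0.706]
contact_force: [-0.8, -0.6, 0.4]
opening: 0.684
clock: 55.37
tool_pos: [0.475, -0.0339, 0.1858]
eef_rot: [-0.586, 0.395, -0.395, 0.587]
contact_force: [-0.1, -0.2, -0.0]
opening: 0.678
clock: 56.2
tool_pos: [0.475, -0.0339, 0.1856]
eef_rot: [-0.325, 0.628, -0.628, 0.325]
contact_force: [0.0, -0.8, 1.4]
opening: 0.68
[ 0.3   0.63 -0.52  2.05  0.54  0.6  -1.2 ]
204 248 272 [ 0.4589 -0.06    0.028 ]
216 248 272 [ 0.4507 -0.0716  0.028 ]
228 247 272 [ 0.4418 -0.0832  0.028 ]
240 247 271 [ 0.4328 -0.0951  0.028 ]
252 248 271 [ 0.4244 -0.1079  0.028 ]
264 248 271 [ 0.4154 -0.1207  0.028 ]
handle rows 198 271
[[ 0.4624 -0.054   0.028 ]]
```

```bash
python3 -c "
from h import *
delta([.479,-.031,.004],-35.4)"
```

```text
row [-0.0046, 0.1815, 0.0017, 0.0002, 0.0006, -0.0002] cur jaw -35.3 -> -35.4
```

```bash
python3 -m handwheel '[[[-0.0045,0.03,0.0015,0,0,0],[-0.0045,0.07,0.0015,0,0,0],[-0.0045,0.11,0.0015,0,0,0],[-0.0045,0.145,0.0015,0,0,0],[-0.0045,0.17,0.0015,0,0,0],[-0.0045,0.182,0.0015,0,0,0],[-0.0045,0.182,0.0015,0,0,0],[-0.0045,0.182,0.0015,0,0,0],[-0.0045,0.182,0.0015,0,0,0]]]' 0 60
python3 -m handwheel '[[[0,0,0,0,0,0],[0,0,0,0,0,0],[0,0,0,0,0,0],[0,0,0,0,0,0],[0,0,0,0,0,0],[0,0,0,0,0,0],[0,0,0,0,0,0]]]' -1 60
python3 -m handwheel '[[[0,-0.03,0,0,0,0],[0,-0.06,0,0,0,0],[0,-0.08,0,0,0,0],[0,-0.1,0,0,0,0],[0,-0.1,0,0,0,0],[0,-0.1,0,0,0,0]]]'
python3 -c "
from h import *
print(r.get_state()['q'].round(2)); delta([.3785,-.1991,.09],3.8)"
```

```text
clock: 57.0
tool_pos: [0.4791, -0.0308, 0.0034]
eef_rot: [-0.324, 0.629, -0.628, 0.324]
contact_force: [0.6, 0.9, 0.9]
opening: 0.503
clock: 57.58
tool_pos: [0.4789, -0.0309, 0.0038]
eef_rot: [-0.323, 0.629, -0.629, 0.323]
contact_force: [-1.2, 1.8, 3.3]
opening: 0.175
clock: 58.08
tool_pos: [0.4796, -0.0316, 0.104]
eef_rot: [0.322, -0.629, 0.629, -0.324]
contact_force: [-0.5, 0.4, -3.9]
opening: 0.174
[ 0.21  0.76 -0.39  2.1   0.72  0.4  -1.38]
row [0.1951, 0.0136, 0.0155, -0.0006, -0.2193, -0.0005] cur jaw -35.7 -> 3.8
```

```bash
python3 -m handwheel '[[[0.195,0.01,0.0155,0,-0.219,0],[0.195,0.01,0.0155,0,-0.219,0],[0.195,0.01,0.0155,0,-0.219,0],[0.195,0.01,0.0155,0,-0.219,0],[0.195,0.01,0.0155,0,-0.219,0],[0.195,0.01,0.0155,0,-0.219,0],[0.195,0.01,0.0155,0,-0.219,0],[0.195,0.01,0.0155,0,-0.219,0],[0.195,0.01,0.0155,0,-0.219,0],[0.195,0.01,0.0155,0,-0.219,0],[0.195,0.01,0.0155,0,-0.219,0]]]'
python3 -c "
from h import *
print(r.get_state()['q'].round(2)); delta([.3785,-.1991,.009],3.8)"
```

```text
clock: 59.0
tool_pos: [0.3788, -0.1976, 0.0934]
eef_rot: [-0.516, 0.483, -0.483, 0.517]
contact_force: [1.5, -0.0, -3.3]
opening: 0.179
[ 0.66  0.77 -0.46  2.26  1.1   0.36 -0.69]
row [0.0015, 0.0844, -0.0005, -0.0003, 0.0006, -0.0004] cur jaw 3.9 -> 3.8
```

```bash
python3 -m handwheel '[[[0.001,0.015,0,0,0,0],[0.001,0.03,0,0,0,0],[0.001,0.045,0,0,0,0],[0.001,0.06,0,0,0,0],[0.001,0.06,0,0,0,0],[0.001,0.06,0,0,0,0]]]'
python3 -c "
from h import *
print(r.get_state()['q'].round(2)); delta([.3785,-.1991,.008],3.8)"
```

```text
clock: 59.5
tool_pos: [0.3783, -0.1989, 0.0332]
eef_rot: [-0.517, 0.483, -0.482, 0.517]
contact_force: [-0.2, 0.6, -2.7]
opening: 0.179
[ 0.54  0.89 -0.26  2.28  1.61  0.2  -1.17]
row [0.0002, 0.0252, 0.0002, 0.0002, 0.0006, -0.0005] cur jaw 3.9 -> 3.8
```

```bash
python3 -m handwheel '[[[0,0.008,0,0,0,0],[0,0.016,0,0,0,0],[0,0.0235,0,0,0,0],[0,0.0235,0,0,0,0],[0,0.0235,0,0,0,0]]]'
python3 -c "
from h import *
print(r.get_state()['q'].round(2)); delta([.3859,-.3119,.008],3.8)"
```

```text
clock: 59.92
tool_pos: [0.3783, -0.1997, 0.0105]
eef_rot: [-0.516, 0.483, -0.483, 0.517]
contact_force: [-0.4, 0.2, -2.9]
opening: 0.177
[ 0.6   0.95 -0.35  2.28  1.76  0.29 -1.32]
row [0.1125, 0.0024, 0.0002, -0.0003, -0.0002, -0.0004] cur jaw 3.8 -> 3.8
```

Good reach. I'll insert in two stages.

```bash
python3 -m handwheel '[[[0.01,0,0,0,0,0],[0.02,0.001,0,0,0,0],[0.03,0.002,0,0,0,0],[0.03,0.002,0,0,0,0],[0.03,0.002,0,0,0,0]]]'
python3 -c "
from h import *
print(r.get_state()['q'].round(2)); delta([.3859,-.3119,.006],3.8)"
```

```text
clock: 60.33
tool_pos: [0.3806, -0.2298, 0.0087]
eef_rot: [-0.516, 0.483, -0.484, 0.516]
contact_force: [-0.4, 0.1, -2.5]
opening: 0.18
[ 0.59  0.94 -0.24  2.23  1.68  0.19 -1.17]
row [0.0823, 0.0027, -0.0002, -0.0005, -0.0002, 0.0001] cur jaw 3.8 -> 3.8
```

```bash
python3 -m handwheel '[[[0.01,0.001,0,0,0,0],[0.02,0.002,0,0,0,0],[0.03,0.002,0,0,0,0],[0.04,0.002,0,0,0,0],[0.05,0.002,0,0,0,0],[0.06,0.003,0,0,0,0],[0.067,0.003,0,0,0,0],[0.074,0.003,0,0,0,0],[0.08,0.003,0,0,0,0],[0.083,0.003,0,0,0,0],[0.083,0.003,0,0,0,0],[0.083,0.003,0,0,0,0]]]'
python3 -c "
from h import *
print(r.get_state()['q'].round(2)); delta([.3859,-.3119,.005],3.8)"
```

```text
clock: 61.33
tool_pos: [0.3858, -0.3116, 0.0051]
eef_rot: [-0.516, 0.483, -0.483, 0.517]
contact_force: [0.4, -0.0, -3.4]
opening: 0.175
[ 0.79  0.96 -0.33  2.08  1.14  0.3  -0.47]
row [0.0003, 0.0001, 0.0001, -0.0003, 0.0002, -0.0006] cur jaw 3.8 -> 3.8
```

```bash
python3 -m handwheel '[[[0.002,0.0005,0,0,0,0],[0.003,0.001,0,0,0,0],[0.004,0.001,0,0,0,0],[0.004,0.001,0,0,0,0],[0.004,0.001,0,0,0,0]]]'
python3 -m handwheel '[[[0,0,0,0,0,0],[0,0,0,0,0,0],[0,0,0,0,0,0],[0,0,0,0,0,0],[0,0,0,0,0,0]]]' 0
python3 -m handwheel '[[[0,-0.03,0,0,0,0],[0,-0.06,0,0,0,0],[0,-0.1,0,0,0,0],[0,-0.14,0,0,0,0],[0,-0.18,0,0,0,0],[0,-0.22,0,0,0,0],[0,-0.25,0,0,0,0],[0,-0.25,0,0,0,0],[0,-0.25,0,0,0,0],[0,-0.25,0,0,0,0]]]'
python3 - <<'E'
from fit import *
k,im=shot('wrist','w25'); x=np.array([.4363,-.3917,-1.5049]); add('wrist',k,im)
print(fit('holder',x,['wrist']), r.get_state()['tool_pos'])
kt,t=shot('top','top3'); ks,sd=shot('side','side3')
w=im[60:250,90:420,::-1]; v=cv2.resize(t[90:270,200:410,::-1],None,fx=2,fy=2); s=cv2.resize(sd[100:240,150:350,::-1],None,fx=1.9,fy=1.9)
H=560; L=np.vstack([v,cv2.copyMakeBorder(w,0,H-360-190,0,420-330,0)]); Rr=cv2.copyMakeBorder(s,0,550-s.shape[0],0,0,0)
cv2.imwrite('pics/fin.png',np.hstack([L,Rr]))
E
```

```text
clock: 61.75
tool_pos: [0.3861, -0.313, 0.0039]
eef_rot: [-0.516, 0.483, -0.481, 0.519]
contact_force: [-0.2, 6.0, -0.0]
opening: 0.174
clock: 62.17
tool_pos: [0.3861, -0.3169, 0.0039]
eef_rot: [-0.516, 0.483, -0.483, 0.516]
contact_force: [-0.6, 0.2, 0.0]
opening: 0.497
clock: 63.0
tool_pos: [0.3849, -0.3168, 0.2531]
eef_rot: [0.516, -0.484, 0.483, -0.516]
contact_force: [-0.5, -0.8, -0.2]
opening: 0.503
(array([ 0.44462901, -0.39098099, -1.51434263]), np.float64(-104.2074203491211)) [ 0.38470293 -0.31653171  0.25255777]Traceback (most recent call last):
  File "<stdin>", line 7, in <module>
    return _nx.concatenate(arrs, 1, dtype=dtype, casting=casting)
           ~~~~~~~~~~~~~~~^^^^^^^^^^^^^^^^^^^^^^^^^^^^^^^^^^^^^^^
ValueError: all the input array dimensions except for the concatenation axis must match exactly, but along dimension 0, the array at index 0 has size 560 and the array at index 1 has size 550
```

```bash
python3 - <<'E'
import cv2,numpy as np
im,t,sd=[cv2.imread(f'pics/{n}.png') for n in('w25','top3','side3')]
w=im[60:250,90:420]; v=cv2.resize(t[90:270,200:410],None,fx=1.8,fy=1.8); s=cv2.resize(sd[100:240,150:350],None,fx=2.0,fy=2.0)
W=400;f=lambda a:cv2.copyMakeBorder(a,0,0,0,W-a.shape[1],0)
L=np.vstack([f(v),f(w)]); cv2.imwrite('pics/fin.png',np.hstack([L,cv2.copyMakeBorder(f(s),0,L.shape[0]-s.shape[0],0,0,0)]))
E
```

```text
(no output)
```

View pics/fin.png

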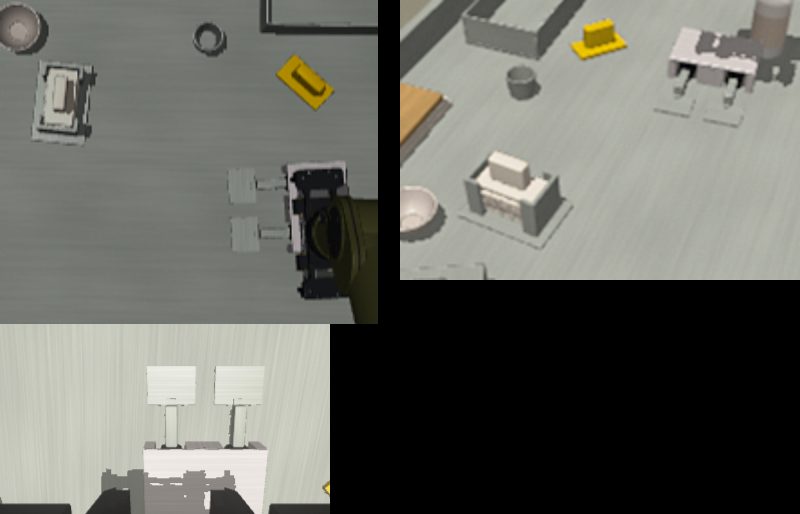

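The last picture shows both scrapers side by side in the lanes with only stems and blades outside, and the stack square in its stand with the cover on. The bystanders look untouched. Handing in.

```bash
python3 -c "
from h import *
print(job.finish_job())"
```

```text
the job is handed in; nothing more can be done
None
```

The job is handed in, finished at about 63 s on the robot's clock (limit 208 s); the hand-in gives no verdict.

**What was done**
- The cutter frame, both spacers and then the cover are in the stand's pocket. Only two spacers were in view.
- Each scraper was drawn out of the steriliser by its handle, laid down, and retaken by the stem. It was then pushed handle first into its own lane of the holder until it met the back wall, at about 6 N each time.

**Last checks**
- The final top, side and wrist pictures show the stack square and level in the stand. The two scrapers lie in their lanes with only stems and blades outside.
- From the gripper position at contact, the handle centres sit about 49 mm inside the mouth, against an allowed 37.5 to 65 mm. The gripper was open and clear.
- The bystanders in view had not visibly moved. Their positions were checked by eye only.

**What failed or disagreed**
- **Cutter grasp:** the first try closed above the cutter because a joint range stopped the descent. I turned the hand half round and repeated it; the cutter was not moved.
- **Stand position:** the fit from the top and side pictures was about 5 mm off, so I used the wrist-camera fit instead.
- **Holder refit at the end:** it came out 8 mm off in x from the earlier one. The hand's shadow lay across the holder, so I did not trust it. The earlier fit agreed with the top view and with both insertions.

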